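Clear the reader dock and hang up the loggers

ROBOT

A 7-joint arm with a two-finger parallel gripper is mounted at the origin on a cart in front of the work surface, level with it; the furniture and walls round the work are solid. World frame = base frame: x ahead of the robot, y to its left, z up, the work surface at z = 0. Lengths are in m, angles in rad, forces in N, time in s.
With the tool pointing down it reaches from about 0.425 to 0.925 m from the base axis. Payload 6.8 kg.
Tool frame: the origin (TCP) lies between the finger pads; the fingertips stand 11 mm ahead of it and the grasp point (between the pads) lies 8 mm behind it; z points along the fingers, y is the line along which they close (so a half turn about z gives the same grasp; the last joint's range is limited). The gripper opens to 85 mm and grips with 20 to 120 N. Pads are 22 mm wide; open, the fingers measure 114 mm over their backs; the gripper's body (76 mm by 85 mm) begins 54 mm behind the grasp point. The pads swing forward as they close: fully open they stand 13 mm farther back than shut.
Start: joints at [-1.419, 0.477, 0.022, 1.555, -0.011, 1.109, -0.083], TCP at [0.173, 0.652, 0.216] pointing down, gripper open.
Joint ranges: [-2.96, 2.96], [-0.34, 2.1], [-1.41, 1.46], [0.24, 2.44], [-1.37, 4.51], [0.17, 1.92], [-2.96, 2.96]. Speed limits (rad/s): [2.39, 2.39, 3.14, 3.14, 3.14, 3.14, 3.14].

INTERFACE

Orientations are given as a rotation vector (axis times angle).
In Python, from bench import r gives the robot as it stands.
- The arm moves only by the tool send_rows, never from a script. Its argument "deltas" is a list of rows, each an object of numbers: "dx", "dy", "dz": the shift along the world's x, y, z in mm; "rx", "ry", "rz": the turn, a rotation vector about the world's x, y, z in degrees. A call has 1 to 5 rows; each row is the pose to reach, as a shift and turn from the pose commanded when the call began; what a row does not reach only later rows make up. A row lasts 1/12 s, in which the tool goes at most 41.7 mm and 7.16 degrees, less where a joint would pass 70% of its speed; a pose out of reach is approached as far as the arm can. A call with a gripper value outside its range is refused whole. "jaw" is the finger opening in mm, from 0 to 85.4, set as the call begins (left out, the last holds). The fingers move at their own pace and stop on an object; "newtons" is the grip in N (left out, the last holds). Time passes only in rows, so rows that repeat a pose let the fingers close. It gives the time, the measured TCP pose, the force, the opening and the grip force at its end, in the units of the state.
- r.get_obs(): the state, without advancing time (a new reading comes with each control period).
- r.grab_frame(name): name is "scene" or "top" or "wrist"; returns a dict with "frame" (420x560x3 uint8, blue, green, red), "z_map" (420x560 float32, m along the optical axis (not along the pixel's ray), 0 where there is no reading), "vertical_fov" (degrees; the focal length in pixels is half the picture's height over the tangent of half this angle, whatever the lens; pixels are square), "cx", "cy" (the principal point, pixels), "xyz" and "orientation" of the camera in the world. Camera axes: x right, y down, z forward; pixel columns grow to the right and rows downward; lengths in m; the calibration is good to about 2 mm. A picture is of the moment at which its call begins.
- r.hand_in(): hands the job in; it is judged then, once.
The state is a dict: "clock": time; "joints": joint angles; "qvel": joint speeds; "tau": joint torques, N m; "tcp_pos": TCP position; "orientation": TCP orientation; "contact_force": force on the tool from outside, world axes, zero at the start; "moment": the same for the moment, N m; "grip_width": finger opening in m; "gripper_force": force on a finger pad.
Only numpy, scipy, OpenCV 4.12 (cv2) and the standard library are available. Lean on these libraries where they do the work, as an engineer would, in place of code of your own. Each camera call takes 0.05 s, during which the arm holds its last target. There are 200 camera calls.

TASK

The temperature loggers have been read out: first switch the reader dock off by pushing its lever all the way over, away from you, while the clipped loggers are still in place. Then pull every logger straight up out of its spring clips and hang it by its wire eye on the peg rack, one logger to a peg. Leave the beaker, the vial and the tape roll where they are.

Things in the scene. Friction and masses are not known exactly. Their poses are not given: they have to be found in the camera images.
- dock: Grey reader dock, fixed: plate 20 mm high. Origin on the bench at its middle; x away from the robot along the slots, y left, z up. Plate from x = -70 to +80, y = -155 to +155 mm, and a tongue with the lever at its left front to y = +228 mm. Slots a to d run along x at y = +120, +40, -40, -120 mm. A seated logger's axis lies 50 mm over the bench, its middle at x = 0 (knocked, it can slide up to 18 mm along), eye end towards +x.
- slot_b (a point): Foot of the logger's middle in slot b, 39 mm over the bench. Each slot has two C-shaped steel spring clips, open at the top, at x = -35 and +35 mm, each 14 mm long, 36 mm across, reaching 68 mm over the bench; 56 mm of the body is bare between them, with room beneath to the plate. The clips let go upward, resisting with up to about 20 N, and snap open after some 8 mm; grip firmly.
- logger_a: Logger clipped in slot a (may be absent): steel cylinder 22 mm thick, 120 mm long, 0.1 to 0.17 kg, a wire eye beyond one end. Origin at the middle of its length on its underside, 11 mm below the axis; x along it to the eye, z up as it lies. Grip at the middle.
- logger_b: Logger clipped in slot b (may be absent): steel cylinder 22 mm thick, 120 mm long, 0.1 to 0.17 kg, a wire eye beyond one end. Origin at the middle of its length on its underside, 11 mm below the axis; x along it to the eye, z up as it lies. Grip at the middle.
- logger_c: Logger clipped in slot c (may be absent): steel cylinder 22 mm thick, 120 mm long, 0.1 to 0.17 kg, a wire eye beyond one end. Origin at the middle of its length on its underside, 11 mm below the axis; x along it to the eye, z up as it lies. Grip at the middle.
- logger_d: Logger clipped in slot d (may be absent): steel cylinder 22 mm thick, 120 mm long, 0.1 to 0.17 kg, a wire eye beyond one end. Origin at the middle of its length on its underside, 11 mm below the axis; x along it to the eye, z up as it lies. Grip at the middle.
- logger_a_eye (a point): Centre of the eye of logger_a, on the cylinder's axis 85 mm from its middle: a flat ring of 6 mm wire, hole 26 mm, outside 38 mm, its hole's axis along the logger's z. A shoulder block 40 wide, 22 high and 10 mm long stands between ring and cylinder, an end cap 34 wide, 22 high, 8 mm long at the other end, so that a logger lies flat only with the hole's axis vertical.
- logger_b_eye (a point): Centre of the eye of logger_b, on the cylinder's axis 85 mm from its middle: a flat ring of 6 mm wire, hole 26 mm, outside 38 mm, its hole's axis along the logger's z. A shoulder block 40 wide, 22 high and 10 mm long stands between ring and cylinder, an end cap 34 wide, 22 high, 8 mm long at the other end, so that a logger lies flat only with the hole's axis vertical.
- logger_c_eye (a point): Centre of the eye of logger_c, on the cylinder's axis 85 mm from its middle: a flat ring of 6 mm wire, hole 26 mm, outside 38 mm, its hole's axis along the logger's z. A shoulder block 40 wide, 22 high and 10 mm long stands between ring and cylinder, an end cap 34 wide, 22 high, 8 mm long at the other end, so that a logger lies flat only with the hole's axis vertical.
- logger_d_eye (a point): Centre of the eye of logger_d, on the cylinder's axis 85 mm from its middle: a flat ring of 6 mm wire, hole 26 mm, outside 38 mm, its hole's axis along the logger's z. A shoulder block 40 wide, 22 high and 10 mm long stands between ring and cylinder, an end cap 34 wide, 22 high, 8 mm long at the other end, so that a logger lies flat only with the hole's axis vertical.
- rack: Peg rack, fixed: two posts and a crossbar 250 mm up on a foot 280 mm wide and 12 mm thick, from x = -30 to +30 mm. Origin on the bench below the bar's front face; x points back, away from the robot, y left along the bar. Four round pegs, 8 mm thick, 62 mm long, leave the bar's front at y = +112, +37, -37, -112 mm, 250 mm up, towards -x, rising 30 degrees outward.
- peg1_tip (a point): Tip of peg 1's centre line (peg 1 is leftmost); 281 mm over the bench. It has a round end that reaches 4 mm further.
- peg2_tip (a point): Tip of peg 2's centre line (peg 1 is leftmost); 281 mm over the bench. It has a round end that reaches 4 mm further.
- peg3_tip (a point): Tip of peg 3's centre line (peg 1 is leftmost); 281 mm over the bench. It has a round end that reaches 4 mm further.
- peg4_tip (a point): Tip of peg 4's centre line (peg 1 is leftmost); 281 mm over the bench. It has a round end that reaches 4 mm further.
- peg1_mid (a point): Middle of peg 1's length, on its centre line.
- peg2_mid (a point): Middle of peg 2's length, on its centre line.
- peg3_mid (a point): Middle of peg 3's length, on its centre line.
- peg4_mid (a point): Middle of peg 4's length, on its centre line.
- lever (a joint): Dock switch lever at the left front of the dock, a 45 mm stalk with a 26 mm black ball: 0 rad = on (leans towards the robot), 1.0 rad = off (fully over, leaning away, along the dock's +x). It turns about an axis along the dock's y, 42 mm over the bench, stiff by friction (about 1.5 N at the ball), and stays where it is left.
- lever_tip (a point): Centre of the lever's ball (26 mm), about 81 mm over the bench at either end of its swing.
- beaker_100: Glass beaker 58 mm wide, 70 mm high, standing behind the dock; bystander. Origin at the centre of its underside.
- vial_a: Capped glass vial 27 mm in diameter, 72 mm high, standing right of the work; bystander. Origin at the centre of its underside.
- tape_roll: Roll of label tape 59 mm in diameter, 19 mm high, lying right of the work; bystander. Origin at the centre of its underside.

How it is judged:
By the outcome, as a careful person would: the job done as asked, in the order asked, and still so for the second after the job is handed in, with the robot touching nothing.
Of logger_a, logger_b, logger_c, logger_d only 3 to 4 are there at a start; the rules pass over those that are not, and their reading is None.
At some moment in a run one of logger_a, logger_b, logger_c, logger_d may be knocked a few centimetres aside while the robot is not near it.
Once in a run the grip may slacken for a moment while it holds something.
It also fails if it takes over 192 s, if anything falls off the work surface, if the arm or the gripper's body presses on something with over 40 N, if the wrist force passes 120 N, or if a joint passes its speed limit or range.

## Working session

There is one attempt and no reset: what is moved stays moved. The work goes in short steps, Python scripts to look and compute and a tool call to move; the robot and the scene stay as the last step left them, time stands still between calls to the robot, and variables do not carry over. Pictures are saved under pics/ and viewed, at most 14 in all, crops included, and the job is handed in when it is done.

Besides the shell and the picture viewer there is one more tool, called after "Call:" as name([rows], argument=value, ...), one row to a line, values as JSON. send_rows: Moves the arm, as the interface text tells. Its arguments: {"type":"object","properties":{"deltas":{"type":"array","items":{"type":"object","properties":{"dx":{"type":"number"},"dy":{"type":"number"},"dz":{"type":"number"},"rx":{"type":"number"},"ry":{"type":"number"},"rz":{"type":"number"}}}},"jaw":{"type":"number"},"newtons":{"type":"number"}},"required":["deltas"]}

```bash
mkdir -p pics
cat > h.py <<'E'
import numpy as np, cv2
from scipy.spatial.transform import Rotation as R
from bench import r
def grab(n,save=None):
    f=r.grab_frame(n)
    if save: cv2.imwrite('pics/'+save,f['frame'])
    return f
def cam(f):
    h=f['frame'].shape[0]; F=h/2/np.tan(np.radians(f['vertical_fov'])/2)
    o=np.array(f['orientation']); M=R.from_rotvec(o).as_matrix() if o.shape==(3,) else (o if o.shape==(3,3) else R.from_quat(o).as_matrix())
    return F,M,np.array(f['xyz'])
def cloud(f):
    F,M,t=cam(f); z=f['z_map']; v,u=np.mgrid[:z.shape[0],:z.shape[1]]
    P=np.stack([(u-f['cx'])/F*z,(v-f['cy'])/F*z,z],-1)@M.T+t
    P[z<=0]=np.nan; return P
def ray(f,u,v,zp):
    F,M,t=cam(f); d=M@np.array([(u-f['cx'])/F,(v-f['cy'])/F,1]); return t+d*(zp-t[2])/d[2]
E
python3 - <<'E'
from h import *
a=grab('scene');b=grab('top')
for f in(a,b): print(f['vertical_fov'],f['cx'],f['cy'],f['xyz'],f['orientation'])
cv2.imwrite('pics/a.png',a['frame']);cv2.imwrite('pics/b.png',b['frame'])
s=r.get_obs();print(s)
E
```

```text
44.78773055572169 286.54283004140564 212.42937050193163 [-0.42619125 -0.96739872  0.76312845] [-1.83001662  0.90049317 -0.54734026]
49.162320808521656 283.70675908873795 210.05021189378974 [ 0.3797377  -0.19240683  1.52275426] [-2.17507048  2.12419011 -0.13587571]
{'clock': 0.1, 'joints': array([-1.4190952 ,  0.4777177 ,  0.02231544,  1.55632741, -0.011483  ,
        1.10932772, -0.08305656]), 'qvel': array([-6.11502626e-05, -2.23767751e-03,  1.15773610e-03, -2.60006066e-03,
       -2.32570148e-04,  1.18171178e-04,  4.28258632e-04]), 'tau': array([ 4.30375934e-03, -5.97756565e+01,  1.61324020e+00, -2.81952167e+01,
        1.27101608e-02,  5.10278740e-03, -3.18201580e-05]), 'tcp_pos': array([0.17325714, 0.65180921, 0.2147329 ]), 'orientation': array([-4.06787177e-01, -3.11505147e+00,  2.59135373e-03]), 'contact_force': array([-0.12169308,  0.25003841,  0.54192871]), 'moment': array([-0.02513683,  0.05024963,  0.02704932]), 'gripper_force': 0.0, 'grip_width': 0.08576659526004965}
```

View pics/a.png

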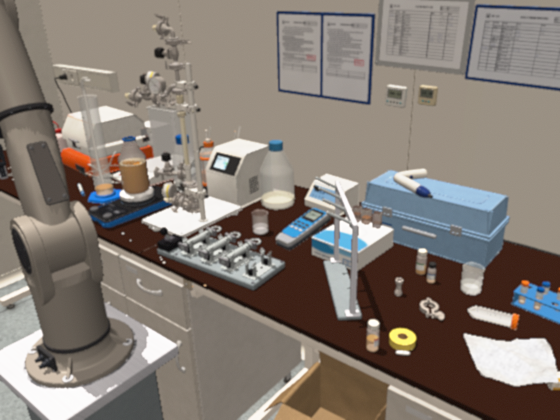

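View pics/b.png

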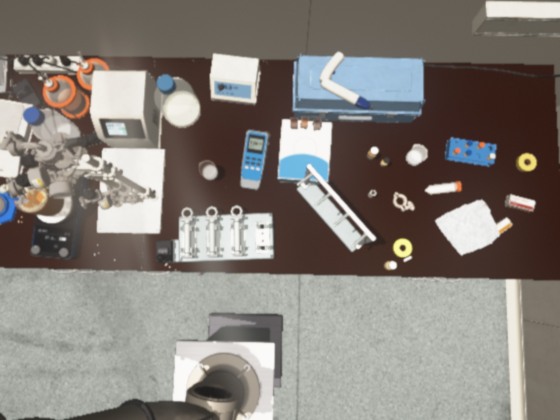

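The scene has three loggers, in slots a, b and c (top view, eyes at about (187,211), (212,211), (237,211)), with slot d empty at (264,237). The lever is at the dock's left, near (165,250). The rack stands turned on the right, its bar running from (312,170) to (372,240).

Run:
```python
from h import *
f=grab('top');P=cloud(f);X=P[...,0];Y=P[...,1];Z=P[...,2]
def rect(m,name):
    p=P[m][:,:2].astype(np.float32); (c,s,a)=cv2.minAreaRect(p*1000); print(name,len(p),np.round(c,1),np.round(s,1),round(a,2)); return p
v,u=np.mgrid[:420,:560]
roi=(u>150)&(u<285)&(v>200)&(v<275)
m=roi&(Z>.014)&(Z<.027)
print(np.nanmedian(Z[roi]))
rect(m,'plate')
roi2=(u>285)&(u<390)&(v>150)&(v<265)
m=(roi2&(Z>.225)&(Z<.262)).astype(np.uint8); rect(m>0,'bar')
m=roi2&(Z>.262)&(Z<.30); p=P[m];print(len(p)); print(np.round(p[np.argsort(-p[:,1])][:60]*1000).astype(int).tolist())
rect(roi2&(Z>.007)&(Z<.018),'foot')
b=roi&(f['frame'].max(2)<60)&(Z>.05)&(Z<.11)&(u<185); print('lever',b.sum(),np.median(P[b],0), P[b].min(0),P[b].max(0))
big=np.hstack([cv2.resize(f['frame'][195:275,150:290],None,fx=4,fy=4,interpolation=2)[:320],])
big2=cv2.resize(f['frame'][150:260,290:390],None,fx=3,fy=3,interpolation=2)[:320]
h=np.zeros((320,800,3),np.uint8);h[:,:560]=big[:,:560];h[:,560:]=big2[:320,:240];cv2.imwrite('pics/c.png',h)
```

```text
0.015025034962318662
plate 3214 [508.5  54.9] [203.1 400.4] 2.92
bar 472 [ 567.8 -331.8] [279.6  34.1] 42.29
288
[[618, -217, 284], [621, -217, 281], [615, -217, 286], [621, -220, 282], [615, -220, 285], [619, -220, 279], [623, -222, 287], [620, -223, 287], [618, -223, 285], [616, -223, 281], [627, -225, 280], [618, -225, 282], [622, -226, 276], [626, -226, 273], [627, -228, 279], [625, -228, 280], [622, -228, 278], [627, -231, 280], [625, -231, 279], [632, -231, 272], [635, -234, 271], [632, -234, 273], [629, -234, 274], [626, -234, 274], [635, -237, 273], [638, -237, 271], [629, -237, 274], [632, -237, 270], [632, -239, 270], [636, -239, 268], [639, -240, 265], [639, -242, 267], [642, -242, 264], [636, -242, 267], [644, -245, 267], [638, -245, 269], [636, -245, 267], [668, -247, 263], [645, -248, 266], [642, -248, 266], [674, -250, 263], [648, -251, 264], [642, -251, 263], [668, -253, 263], [663, -253, 262], [668, -256, 264], [662, -256, 264], [666, -256, 262], [669, -259, 263], [659, -259, 265], [654, -259, 263], [662, -261, 267], [660, -262, 262], [651, -265, 263], [563, -267, 285], [654, -267, 263], [561, -268, 282], [561, -270, 286], [566, -270, 284], [649, -270, 264]]
foot 1314 [ 597.3 -358.3] [379.2 341.5] 1.34
lever 39 [0.41155374 0.19630701 0.08935284] [0.40207807 0.1885895  0.05013317] [0.42108613 0.20659119 0.0951479 ]
```

View pics/c.png

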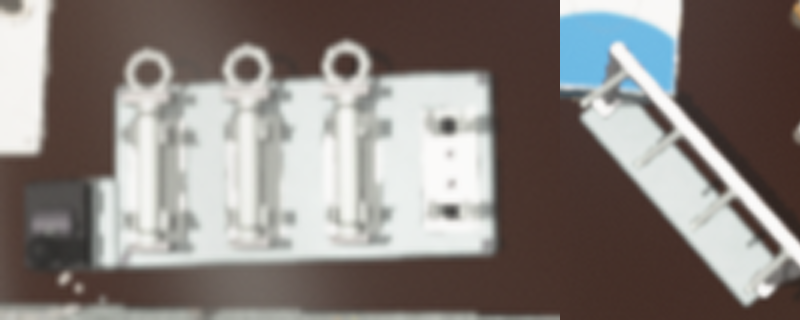

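Run:
```python
from h import *
f=grab('top');P=cloud(f);Z=P[...,2]
v,u=np.mgrid[:420,:560]
for n,u0,u1 in(('a',178,201),('b',203,226),('c',228,251)):
    roi=(u>=u0)&(u<=u1)&(v>203)&(v<262)
    p=P[roi&(Z>.055)&(Z<.066)]; 
    e=P[roi&(Z>.040)&(Z<.060)&(v<219)]
    l=cv2.fitLine(p[:,:2].astype(np.float32),cv2.DIST_HUBER,0,.005,.005).ravel()
    d=l[:2]*np.sign(l[0]); s=(p[:,:2]-l[2:])@d
    far=(e[:,:2]-l[2:])@d
    print(n,len(p),'dir',np.degrees(np.arctan2(d[1],d[0])).round(2),'ends',(l[2:]+d*s.min()).round(4),(l[2:]+d*s.max()).round(4),'eyetip',(l[2:]+d*far.max()).round(4), 'mid', (l[2:]+d*(far.max()-.104)).round(4))
roi2=(u>285)&(u<390)&(v>150)&(v<265)
p=P[roi2&(Z>.238)&(Z<.262)]
a=np.radians(42.3);ry=np.array([np.sin(a),np.cos(a)])
l=cv2.fitLine(p[:,:2].astype(np.float32),cv2.DIST_HUBER,0,.005,.005).ravel(); print('barline',l,np.degrees(np.arctan2(l[1],l[0])))
m=(roi2&(Z>.264)&(Z<.30)).astype(np.uint8)
k,lab,st,c=cv2.connectedComponentsWithStats(m)
for i in range(1,k):
    if st[i,4]>5:
        q=P[lab==i];l2=cv2.fitLine(q.astype(np.float32),cv2.DIST_HUBER,0,.005,.005).ravel();print(st[i],q.mean(0).round(4),q[q[:,2].argmax()].round(4),l2[:3])
```

```text
a 294 dir 3.52 ends [0.4135 0.1241] [0.5742 0.134 ] eyetip [0.5758 0.1341] mid [0.472  0.1277]
b 271 dir 3.27 ends [0.4186 0.045 ] [0.5761 0.054 ] eyetip [0.5808 0.0542] mid [0.477  0.0483]
c 281 dir 3.65 ends [ 0.4239 -0.0352] [ 0.5821 -0.0251] eyetip [ 0.5856 -0.0249] mid [ 0.4819 -0.0315]
barline [ 0.7396137   0.6730316   0.57167745 -0.33739656] 42.301476
[297 176  13  10  37] [ 0.6287 -0.2319  0.2749] [ 0.6172 -0.2198  0.2876] [-0.5710104   0.7056251   0.41957152]
[315 196  11  11  37] [ 0.5725 -0.281   0.2757] [ 0.5576 -0.2699  0.2877] [-0.59904337  0.63300127  0.4903635 ]
[333 216  13  11  40] [ 0.5181 -0.3326  0.2747] [ 0.5066 -0.3163  0.2901] [-0.59964895  0.6737213   0.43188056]
[351 236  13  12  43] [ 0.4634 -0.383   0.2744] [ 0.457  -0.3737  0.2857] [-0.58705014  0.6632211   0.46423042]
```

Call:
send_rows([
  {"dx":18,"dy":-35,"rz":-7},
  {"dx":36,"dy":-70,"rz":-14},
  {"dx":54,"dy":-105,"rz":-21},
  {"dx":72,"dy":-140,"rz":-28},
  {"dx":90,"dy":-175,"rz":-35},
], jaw=50, newtons=60)

```text
$.deltas[0]: bad value
```

Call:
send_rows([
  {"dx":18,"dy":-35,"rz":-7},
  {"dx":36,"dy":-70,"rz":-14},
  {"dx":54,"dy":-105,"rz":-21},
  {"dx":72,"dy":-140,"rz":-28},
  {"dx":90,"dy":-175,"rz":-35},
])

```text
$.deltas[0]: bad value
```

Call:
send_rows([
  {"dx":18,"dy":-35,"dz":0,"rx":0,"ry":0,"rz":-7},
  {"dx":36,"dy":-70,"dz":0,"rx":0,"ry":0,"rz":-14},
  {"dx":54,"dy":-105,"dz":0,"rx":0,"ry":0,"rz":-21},
  {"dx":72,"dy":-140,"dz":0,"rx":0,"ry":0,"rz":-28},
  {"dx":90,"dy":-175,"dz":0,"rx":0,"ry":0,"rz":-35},
], jaw=50, newtons=60)

```text
clock: 0.62
tcp_pos: [0.2639, 0.4755, 0.2154]
orientation: [-1.333, -2.844, 0.0]
contact_force: [0.7, 0.7, 0.1]
grip_width: 0.05
gripper_force: 0.0
```

Call:
send_rows([
  {"dx":18,"dy":-35,"dz":0,"rx":0,"ry":0,"rz":-7},
  {"dx":36,"dy":-70,"dz":0,"rx":0,"ry":0,"rz":-14},
  {"dx":54,"dy":-105,"dz":0,"rx":0,"ry":0,"rz":-21},
  {"dx":72,"dy":-140,"dz":0,"rx":0,"ry":0,"rz":-28},
  {"dx":90,"dy":-175,"dz":0,"rx":0,"ry":0,"rz":-35},
])

```text
clock: 1.03
tcp_pos: [0.3538, 0.3005, 0.2157]
orientation: [-2.127, -2.312, -0.001]
contact_force: [0.6, 0.3, -0.5]
grip_width: 0.0498
gripper_force: 0.0
```

Call:
send_rows([
  {"dx":19,"dy":-34,"dz":-10,"rx":0,"ry":0,"rz":-2},
  {"dx":38,"dy":-68,"dz":-20,"rx":0,"ry":0,"rz":-2},
  {"dx":58,"dy":-103,"dz":-40,"rx":0,"ry":0,"rz":-2},
  {"dx":58,"dy":-103,"dz":-70,"rx":0,"ry":0,"rz":-2},
  {"dx":58,"dy":-103,"dz":-90,"rx":0,"ry":0,"rz":-2},
])

```text
clock: 1.45
tcp_pos: [0.4122, 0.1964, 0.1243]
orientation: [2.166, 2.275, -0.0]
contact_force: [-0.7, 1.2, -0.2]
grip_width: 0.05
gripper_force: 0.0
```

Run:
```python
from h import *
f=grab('wrist','d.png');print(f['xyz'],f['orientation'],r.get_obs()['joints'])
```

```text
[0.40766768 0.26559545 0.28153366] [2.86716935 0.07158538 0.00926793] [-0.97036966  0.26056566  0.44741112  2.17603171 -0.16382772  0.74222715
 -0.3625755 ]
```

View pics/d.png

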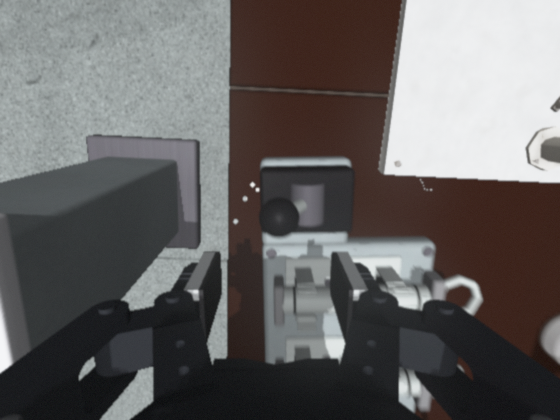

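The wrist view shows the black lever ball at (280,217), logger a below it, and the two fingers at columns of about 205 and 350. I'll compute the ball's position.

Run:
```python
from h import *
f=grab('wrist');P=cloud(f);print(P[217,280],P[210:225:7,272:290:8].reshape(-1,3).round(4), ray(f,280,217,.081))
m=cv2.inRange(f['frame'],(0,0,0),(45,45,45))>0
v,u=np.mgrid[:420,:560]; m&=(u>255)&(u<303)&(v>192)&(v<240)&(P[...,2]>.07); q=P[m]
A=np.c_[2*q,np.ones(len(q))];s=np.linalg.lstsq(A,(q**2).sum(1),rcond=None)[0];print('sphere',s[:3],np.sqrt(s[3]+s[:3]@s[:3]),len(q))
```

```text
[0.41018047 0.20877028 0.09263816] [[0.4053 0.2113 0.0877]
 [0.41   0.2121 0.0893]
 [0.4147 0.2124 0.0895]
 [0.4055 0.2081 0.0911]
 [0.4102 0.2088 0.0926]
 [0.4149 0.2085 0.0908]
 [0.4057 0.2039 0.0917]
 [0.4104 0.2049 0.0939]
 [0.4151 0.2048 0.0928]] [0.41047158 0.20516294 0.081     ]
sphere [0.412782   0.20311944 0.08104874] 0.012560437485170056 763
```

Call:
send_rows([
  {"dx":0,"dy":7,"dz":-10,"rx":0,"ry":0,"rz":0},
  {"dx":0,"dy":7,"dz":-30,"rx":0,"ry":0,"rz":0},
  {"dx":0,"dy":7,"dz":-48,"rx":0,"ry":0,"rz":0},
  {"dx":0,"dy":7,"dz":-48,"rx":0,"ry":0,"rz":0},
])

```text
clock: 1.88
tcp_pos: [0.4102, 0.2073, 0.0761]
orientation: [-2.157, -2.283, 0.004]
contact_force: [-0.3, 0.6, 0.1]
grip_width: 0.0499
gripper_force: 0.0
```

Call:
send_rows([
  {"dx":10,"dy":0,"dz":0,"rx":0,"ry":0,"rz":0},
  {"dx":20,"dy":1,"dz":0,"rx":0,"ry":0,"rz":0},
  {"dx":30,"dy":2,"dz":0,"rx":0,"ry":0,"rz":0},
  {"dx":40,"dy":2,"dz":0,"rx":0,"ry":0,"rz":0},
  {"dx":47,"dy":3,"dz":0,"rx":0,"ry":0,"rz":0},
])

```text
clock: 2.3
tcp_pos: [0.4609, 0.2097, 0.0786]
orientation: [2.16, 2.279, 0.004]
contact_force: [0.9, 0.0, 0.3]
grip_width: 0.05
gripper_force: 0.0
```

Call:
send_rows([
  {"dx":4,"dy":0,"dz":0,"rx":0,"ry":0,"rz":0},
  {"dx":8,"dy":0,"dz":0,"rx":0,"ry":0,"rz":0},
  {"dx":8,"dy":0,"dz":0,"rx":0,"ry":0,"rz":0},
])

```text
clock: 2.55
tcp_pos: [0.4672, 0.2092, 0.0777]
orientation: [2.161, 2.28, 0.001]
contact_force: [0.3, -0.0, 0.4]
grip_width: 0.0499
gripper_force: 0.0
```

```bash
cat >> h.py <<'E'
def ball():
    f=grab('wrist');P=cloud(f);v,u=np.mgrid[:420,:560]
    m=(f['frame'].max(2)<45)&(P[...,2]>.07)&(P[...,2]<.1)&(u>225)&(u<335)&(v>150)&(v<290); q=P[m]
    print(len(q),np.median(q,0),q.min(0),q.max(0)); return f
E
python3 - <<'E'
from h import *
f=ball(); cv2.imwrite('pics/e.png',f['frame'])
E
```

```text
46 [0.49092117 0.21393952 0.0982156 ] [0.49038123 0.20472086 0.09536948] [0.49150362 0.22139472 0.09984598]
```

View pics/e.png

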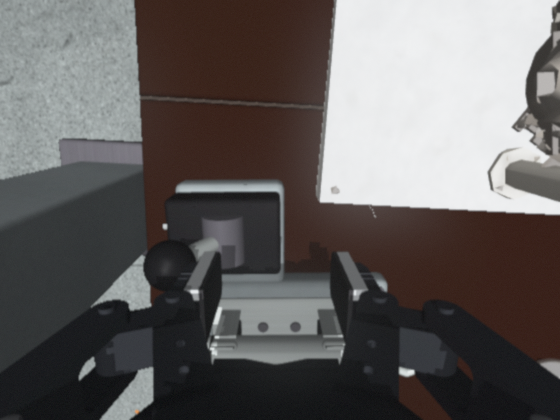

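The lever hasn't moved: the ball is at (170,265), still behind the left finger. Slot a now looks empty at (290,320), so I'll check from above and from the side.

Run:
```python
from h import *
t=grab('top')['frame'];s=grab('scene')['frame']
A=cv2.resize(t[195:275,150:290],(560,320),interpolation=2);B=cv2.resize(s[215:290,145:295],(600,300),interpolation=2)
h=np.zeros((600,600,3),np.uint8);h[:300]=B;h[300:,:525]=cv2.resize(A,(525,300));cv2.imwrite('pics/f.png',h)
```

```text
(no output)
```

View pics/f.png

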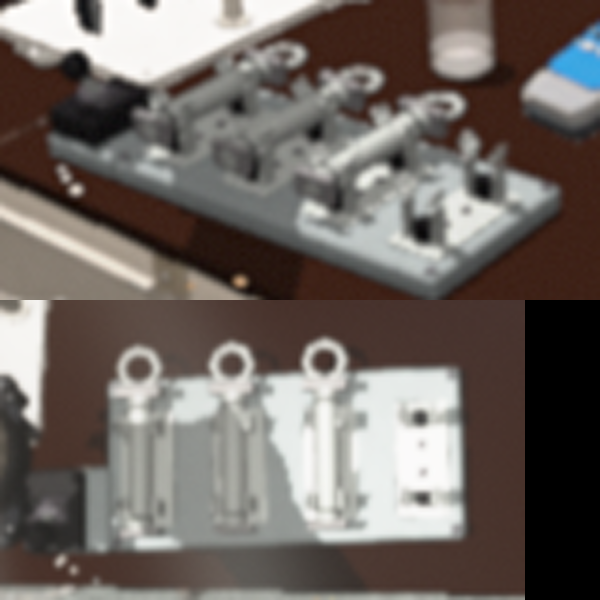

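```bash
cat >> h.py <<'E'
def proj(f,p):
    F,M,t=cam(f); q=M.T@(np.array(p)-t); return np.round([q[0]/q[2]*F+f['cx'],q[1]/q[2]*F+f['cy']])
E
python3 - <<'E'
from h import *
o=r.get_obs();tcp=o['tcp_pos'];print(tcp)
for n in('scene','top','wrist'):
    f=grab(n);print(n,'tcp',proj(f,tcp),'tcp+.1',proj(f,tcp+[0,0,.1]),'b0',proj(f,[.4115,.203,.081]),'b1',proj(f,[.4545,.2056,.081]))
    if n!='wrist':
        x,y=(145,250) if n=='top' else (110,215)
        c=cv2.resize(f['frame'][y-70 if n=='top' else y-60:y+50,x-50:x+80],None,fx=3,fy=3,interpolation=2)
        cv2.imwrite(f'pics/g{n}.png',c); print(c.shape,x,y)
a=cv2.imread('pics/gscene.png');b=cv2.imread('pics/gtop.png')
h=np.zeros((360,780,3),np.uint8);h[:330,:390]=a[:330];h[:360,390:]=b[:360];cv2.imwrite('pics/g.png',h)
E
```

```text
[0.46590582 0.20922512 0.07748019]
scene tcp [175. 226.] tcp+.1 [171. 196.] b0 [163. 231.] b1 [173. 226.]
(330, 390, 3) 110 215
top tcp [159. 241.] tcp+.1 [150. 238.] b0 [160. 258.] b1 [160. 244.]
(360, 390, 3) 145 250
wrist tcp [278. 256.] tcp+.1 [280. 440.] b0 [169. 265.] b1 [255. 265.]
```

View pics/g.png

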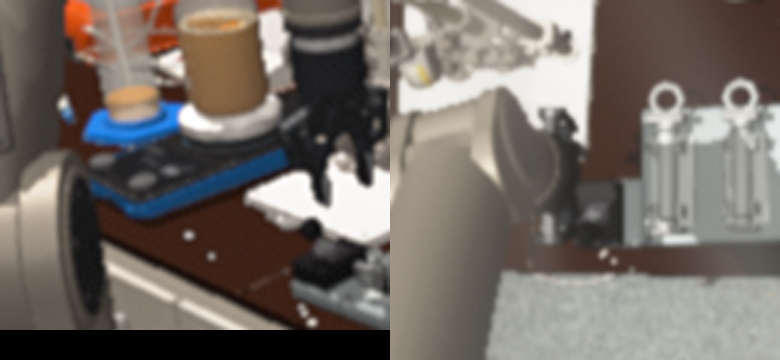

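The scene crop shows the fingertips at about (325,190) and the ball at (308,228), which is the ball's start position. The tips look high, so I'll measure them from the wrist depth.

Run:
```python
from h import *
f=grab('wrist');P=cloud(f)
for v in (258,265,280,300,330,360):
    print(v,[(u,P[v,u].round(3).tolist()) for u in (170,195,205,213,340,350)])
```

```text
258 [(170, [0.415, 0.211, 0.09]), (195, [0.425, 0.208, 0.081]), (205, [0.435, 0.219, 0.106]), (213, [0.438, 0.22, 0.107]), (340, [0.491, 0.223, 0.107]), (350, [0.495, 0.223, 0.107])]
265 [(170, [0.415, 0.208, 0.091]), (195, [0.43, 0.216, 0.106]), (205, [0.436, 0.22, 0.114]), (213, [0.439, 0.22, 0.113]), (340, [nan, nan, nan]), (350, [0.494, 0.223, 0.113])]
280 [(170, [0.416, 0.202, 0.094]), (195, [0.435, 0.219, 0.126]), (205, [0.439, 0.22, 0.126]), (213, [0.44, 0.214, 0.114]), (340, [0.49, 0.218, 0.117]), (350, [0.491, 0.223, 0.127])]
300 [(170, [0.431, 0.221, 0.142]), (195, [0.437, 0.216, 0.133]), (205, [0.44, 0.214, 0.13]), (213, [0.44, 0.206, 0.116]), (340, [0.49, 0.211, 0.12]), (350, [0.49, 0.219, 0.134])]
330 [(170, [0.438, 0.226, 0.164]), (195, [0.444, 0.226, 0.164]), (205, [0.44, 0.204, 0.132]), (213, [0.423, 0.121, 0.019]), (340, [0.511, 0.145, 0.045]), (350, [0.482, 0.228, 0.164])]
360 [(170, [0.441, 0.226, 0.173]), (195, [0.447, 0.227, 0.175]), (205, [0.449, 0.226, 0.173]), (213, [0.449, 0.219, 0.166]), (340, [0.51, 0.133, 0.059]), (350, [0.48, 0.228, 0.174])]
```

Call:
send_rows([
  {"dx":-20,"dy":-1,"dz":3,"rx":0,"ry":0,"rz":0},
  {"dx":-40,"dy":-3,"dz":3,"rx":0,"ry":0,"rz":0},
  {"dx":-57,"dy":-5,"dz":3,"rx":0,"ry":0,"rz":0},
  {"dx":-57,"dy":-5,"dz":-12,"rx":0,"ry":0,"rz":0},
  {"dx":-57,"dy":-5,"dz":-28,"rx":0,"ry":0,"rz":0},
])

```text
clock: 3.32
tcp_pos: [0.4088, 0.205, 0.0501]
orientation: [-2.159, -2.282, -0.003]
contact_force: [0.5, 0.4, 0.1]
grip_width: 0.0498
gripper_force: 0.0
```

Call:
send_rows([
  {"dx":8,"dy":0,"dz":0,"rx":0,"ry":0,"rz":0},
  {"dx":16,"dy":1,"dz":0,"rx":0,"ry":0,"rz":0},
  {"dx":24,"dy":1,"dz":0,"rx":0,"ry":0,"rz":0},
  {"dx":32,"dy":2,"dz":0,"rx":0,"ry":0,"rz":0},
  {"dx":40,"dy":2,"dz":0,"rx":0,"ry":0,"rz":0},
])

```text
clock: 3.73
tcp_pos: [0.4508, 0.2067, 0.0502]
orientation: [2.16, 2.281, 0.001]
contact_force: [-2.5, 0.0, 0.6]
grip_width: 0.0501
gripper_force: 1.1
```

Call:
send_rows([
  {"dx":7,"dy":0,"dz":0,"rx":0,"ry":0,"rz":0},
  {"dx":14,"dy":1,"dz":0,"rx":0,"ry":0,"rz":0},
  {"dx":18,"dy":1,"dz":0,"rx":0,"ry":0,"rz":0},
  {"dx":18,"dy":1,"dz":0,"rx":0,"ry":0,"rz":0},
])

```text
clock: 4.07
tcp_pos: [0.4688, 0.2073, 0.0497]
orientation: [2.16, 2.28, 0.002]
contact_force: [-0.3, -0.1, -0.2]
grip_width: 0.0498
gripper_force: 0.0
```

Run:
```python
from h import *
f=grab('wrist','i.png');P=cloud(f);print(r.get_obs()['tcp_pos'],proj(f,[.4115,.203,.081]),proj(f,[.4545,.2056,.081]))
```

```text
[0.46830308 0.20738233 0.04965662] [142. 289.] [244. 289.]
```

View pics/i.png

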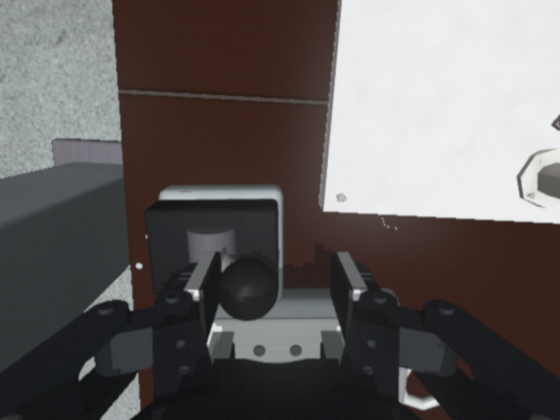

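The ball is now at (247,288), about its expected end point of (244,289). One more small push will confirm the stop.

Call:
send_rows([
  {"dx":3,"dy":0,"dz":0,"rx":0,"ry":0,"rz":0},
  {"dx":5,"dy":0,"dz":0,"rx":0,"ry":0,"rz":0},
  {"dx":5,"dy":0,"dz":0,"rx":0,"ry":0,"rz":0},
])

```text
clock: 4.37
tcp_pos: [0.4693, 0.2073, 0.0491]
orientation: [-2.157, -2.279, 0.008]
contact_force: [-7.8, -0.1, 3.9]
grip_width: 0.0503
gripper_force: 4.0
```

Run:
```python
from h import *
f=grab('wrist');P=cloud(f);o=r.get_obs();print(o['tcp_pos'],o['contact_force'])
v,u=np.mgrid[:420,:560]
m=(f['frame'].max(2)<45)&(P[...,2]>.07)&(P[...,2]<.096)&(u>215)&(u<330)&(v>250)&(v<330); q=P[m]
A=np.c_[2*q,np.ones(len(q))];s=np.linalg.lstsq(A,(q**2).sum(1),rcond=None)[0];print('sphere',s[:3],np.sqrt(s[3]+s[:3]@s[:3]),len(q))
```

```text
[0.46929597 0.20727535 0.04906185] [-7.86613988 -0.1206937   4.56402177]
sphere [0.45546965 0.20515784 0.07916311] 0.013922700935448977 2795
```

Call:
send_rows([
  {"dx":-3,"dy":0,"dz":20,"rx":0,"ry":0,"rz":0},
  {"dx":-5,"dy":0,"dz":55,"rx":0,"ry":0,"rz":7},
  {"dx":-5,"dy":0,"dz":90,"rx":0,"ry":0,"rz":14},
  {"dx":-5,"dy":-25,"dz":110,"rx":0,"ry":0,"rz":21},
  {"dx":-5,"dy":-50,"dz":120,"rx":0,"ry":0,"rz":28},
])

```text
clock: 4.83
tcp_pos: [0.4693, 0.1588, 0.173]
orientation: [1.53, 2.74, 0.008]
contact_force: [0.8, -1.6, -0.4]
grip_width: 0.0502
gripper_force: 0.0
```

Call:
send_rows([
  {"dx":2,"dy":-20,"dz":0,"rx":0,"ry":0,"rz":7},
  {"dx":4,"dy":-40,"dz":0,"rx":0,"ry":0,"rz":14},
  {"dx":6,"dy":-60,"dz":0,"rx":0,"ry":0,"rz":21},
  {"dx":8,"dy":-80,"dz":0,"rx":0,"ry":0,"rz":28},
  {"dx":10,"dy":-100,"dz":0,"rx":0,"ry":0,"rz":35},
])

```text
clock: 5.25
tcp_pos: [0.4776, 0.0564, 0.1699]
orientation: [0.64, 3.075, 0.001]
contact_force: [0.2, -0.6, 0.9]
grip_width: 0.0501
gripper_force: 0.0
```

Call:
send_rows([
  {"dx":2,"dy":-22,"dz":0,"rx":0,"ry":0,"rz":7},
  {"dx":3,"dy":-44,"dz":0,"rx":0,"ry":0,"rz":14},
  {"dx":4,"dy":-66,"dz":0,"rx":0,"ry":0,"rz":21},
  {"dx":5,"dy":-88,"dz":0,"rx":0,"ry":0,"rz":27},
  {"dx":5,"dy":-88,"dz":0,"rx":0,"ry":0,"rz":27},
], jaw=24)

```text
clock: 5.67
tcp_pos: [0.4824, -0.0355, 0.17]
orientation: [-0.085, 3.139, -0.003]
contact_force: [0.2, 0.7, 0.0]
grip_width: 0.0242
gripper_force: 0.0
```

Call:
send_rows([
  {"dx":0,"dy":0,"dz":0,"rx":0,"ry":0,"rz":0},
  {"dx":0,"dy":0,"dz":0,"rx":0,"ry":0,"rz":0},
  {"dx":0,"dy":0,"dz":0,"rx":0,"ry":0,"rz":0},
])

```text
clock: 5.92
tcp_pos: [0.4825, -0.0295, 0.1696]
orientation: [-0.086, 3.14, 0.001]
contact_force: [0.6, -0.0, -0.3]
grip_width: 0.0238
gripper_force: 0.0
```

Run:
```python
from h import *
f=grab('wrist','j.png');P=cloud(f);o=r.get_obs();print(o['tcp_pos'],f['xyz'],o['joints'],proj(f,o['tcp_pos']))
np.save('P.npy',P)
```

```text
[ 0.48244711 -0.02943922  0.16958208] [ 0.41315338 -0.03241467  0.3268834 ] [-0.32653952  0.21859699  0.29768258  2.06677086 -0.08394653  0.86728511
  1.64502837] [274. 257.]
```

View pics/j.png

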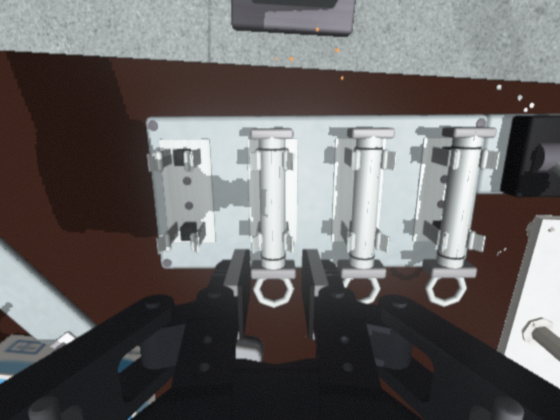

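The wrist view shows loggers c, b and a with end caps at (271,132), (371,132), (469,131) and shoulders at (273,272), (362,272), (451,271). The fingertips are at row 255.

Run:
```python
from h import *
f=grab('wrist');P=cloud(f)
for n,c,e in(('c',(271,132),(273,272)),('b',(371,132),(362,272)),('a',(469,131),(451,271))):
    A=ray(f,*c,.059);B=ray(f,*e,.059); d=B-A; 
    # cap centre at -64, shoulder centre at +65
    print(n,'len',np.linalg.norm(d).round(4),'mid',((A+B)/2-.0005*d/.13).round(4),'yaw',np.degrees(np.arctan2(d[1],d[0])).round(2))
for v in (255,262,275,290,310): print(v,[(u,P[v,u].round(3).tolist()) for u in (230,237,243,308,315,322)])
v,u=np.mgrid[:420,:560]
m=(v>250)&(v<340)&(u>215)&(u<340)&(P[...,2]>.11)&(P[...,2]<.3);q=P[m];print('lowest',np.percentile(q[:,2],[0,1,5]), q[q[:,2]<np.percentile(q[:,2],5)].mean(0))
```

```text
c len 0.1207 mid [ 0.4852 -0.0311  0.059 ] yaw 3.85
b len 0.1207 mid [0.4808 0.0474 0.059 ] yaw 3.88
a len 0.1205 mid [0.4756 0.1249 0.059 ] yaw 4.64
255 [(230, [0.55, -0.07, 0.019]), (237, [0.471, -0.045, 0.196]), (243, [0.471, -0.043, 0.195]), (308, [0.469, -0.015, 0.196]), (315, [0.469, -0.012, 0.196]), (322, [0.544, 0.022, 0.019])]
262 [(230, [0.472, -0.048, 0.202]), (237, [0.471, -0.045, 0.203]), (243, [0.471, -0.042, 0.203]), (308, [0.47, -0.016, 0.202]), (315, [0.469, -0.013, 0.203]), (322, [0.474, -0.009, 0.193])]
275 [(230, [0.471, -0.046, 0.214]), (237, [0.471, -0.043, 0.215]), (243, [0.471, -0.041, 0.215]), (308, [0.47, -0.017, 0.214]), (315, [0.47, -0.014, 0.214]), (322, [0.469, -0.012, 0.214])]
290 [(230, [0.47, -0.044, 0.227]), (237, [0.473, -0.043, 0.222]), (243, [0.476, -0.041, 0.216]), (308, [0.474, -0.017, 0.218]), (315, [0.471, -0.015, 0.222]), (322, [0.468, -0.014, 0.227])]
310 [(230, [0.47, -0.043, 0.239]), (237, [0.48, -0.042, 0.224]), (243, [0.483, -0.04, 0.219]), (308, [0.481, -0.017, 0.219]), (315, [0.477, -0.015, 0.225]), (322, [0.469, -0.015, 0.239])]
lowest [0.1837917  0.18873985 0.19364493] [ 0.47701399 -0.02914921  0.19075274]
```

Call:
send_rows([
  {"dx":1,"dy":-1,"dz":-20,"rx":0,"ry":0,"rz":0},
  {"dx":2,"dy":-2,"dz":-50,"rx":0,"ry":0,"rz":0},
  {"dx":2,"dy":-2,"dz":-80,"rx":0,"ry":0,"rz":0},
  {"dx":2,"dy":-2,"dz":-110,"rx":0,"ry":0,"rz":0},
  {"dx":2,"dy":-2,"dz":-130,"rx":0,"ry":0,"rz":0},
], jaw=60)

```text
clock: 6.43
tcp_pos: [0.4833, -0.0317, 0.0373]
orientation: [0.087, -3.138, 0.0]
contact_force: [-0.3, 0.2, 0.3]
grip_width: 0.06
gripper_force: 0.0
```

```bash
cat > tips.py <<'E'
from h import *
f=grab('wrist');P=cloud(f);o=r.get_obs();print(o['tcp_pos'],o['contact_force'])
for v in (258,270,285): print(v,[(u,P[v,u].round(3).tolist()) for u in range(170,390,12)])
cv2.imwrite('pics/t.png',f['frame'])
E
python3 tips.py
```

```text
[ 0.48139495 -0.03168649  0.03485957] [-0.52072284  0.36133654 -1.86261586]
258 [(170, [0.495, -0.09, 0.021]), (182, [0.495, -0.084, 0.018]), (194, [0.473, -0.065, 0.066]), (206, [0.475, -0.061, 0.062]), (218, [0.494, -0.063, 0.02]), (230, [0.493, -0.056, 0.02]), (242, [0.493, -0.049, 0.02]), (254, [0.477, -0.041, 0.055]), (266, [0.475, -0.035, 0.059]), (278, [0.474, -0.03, 0.06]), (290, [0.475, -0.025, 0.057]), (302, [0.491, -0.015, 0.02]), (314, [0.49, -0.008, 0.02]), (326, [0.49, -0.001, 0.019]), (338, [0.49, 0.006, 0.019]), (350, [0.469, -0.0, 0.066]), (362, [0.469, 0.005, 0.067]), (374, [0.489, 0.026, 0.02]), (386, [0.488, 0.032, 0.021])]
270 [(170, [0.477, -0.074, 0.07]), (182, [0.473, -0.067, 0.078]), (194, [0.472, -0.062, 0.079]), (206, [0.48, -0.061, 0.064]), (218, [0.501, -0.063, 0.019]), (230, [0.501, -0.056, 0.02]), (242, [0.5, -0.049, 0.021]), (254, [0.483, -0.041, 0.055]), (266, [0.48, -0.035, 0.059]), (278, [0.48, -0.03, 0.059]), (290, [0.481, -0.024, 0.056]), (302, [0.498, -0.015, 0.021]), (314, [0.497, -0.008, 0.022]), (326, [0.498, -0.001, 0.018]), (338, [0.498, 0.006, 0.019]), (350, [0.472, -0.001, 0.072]), (362, [0.469, 0.002, 0.078]), (374, [0.473, 0.01, 0.069]), (386, [0.495, 0.033, 0.021])]
285 [(170, [0.477, -0.071, 0.082]), (182, [0.473, -0.064, 0.089]), (194, [0.475, -0.061, 0.085]), (206, [0.486, -0.061, 0.065]), (218, [0.511, -0.063, 0.019]), (230, [0.511, -0.056, 0.019]), (242, [0.509, -0.049, 0.021]), (254, [0.491, -0.04, 0.054]), (266, [0.488, -0.035, 0.058]), (278, [0.488, -0.029, 0.059]), (290, [0.489, -0.024, 0.057]), (302, [0.508, -0.014, 0.02]), (314, [0.507, -0.007, 0.02]), (326, [0.508, 0.0, 0.018]), (338, [0.507, 0.007, 0.019]), (350, [0.478, -0.001, 0.074]), (362, [0.47, -0.001, 0.089]), (374, [0.469, 0.003, 0.089]), (386, [0.473, 0.01, 0.082])]
```

View pics/t.png

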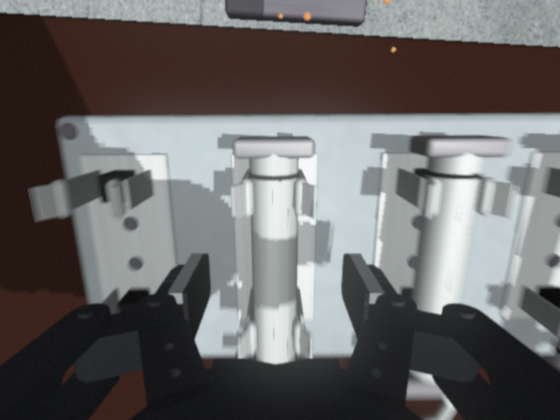

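The tips stand about 25 mm behind the stated TCP, astride logger c's bare middle at (275,290). I'll go 27 mm lower and grip.

Call:
send_rows([
  {"dx":1,"dy":0,"dz":-10,"rx":0,"ry":0,"rz":0},
  {"dx":1,"dy":0,"dz":-20,"rx":0,"ry":0,"rz":0},
  {"dx":1,"dy":0,"dz":-27,"rx":0,"ry":0,"rz":0},
  {"dx":1,"dy":0,"dz":-27,"rx":0,"ry":0,"rz":0},
])

```text
clock: 6.82
tcp_pos: [0.4853, -0.0324, 0.0121]
orientation: [0.086, -3.14, -0.0]
contact_force: [-1.0, -0.1, -0.8]
grip_width: 0.0601
gripper_force: 0.0
```

Call:
send_rows([
  {"dx":0,"dy":0,"dz":0,"rx":0,"ry":0,"rz":0},
  {"dx":0,"dy":0,"dz":0,"rx":0,"ry":0,"rz":0},
  {"dx":0,"dy":0,"dz":0,"rx":0,"ry":0,"rz":0},
  {"dx":0,"dy":0,"dz":0,"rx":0,"ry":0,"rz":0},
  {"dx":0,"dy":0,"dz":0,"rx":0,"ry":0,"rz":0},
], jaw=10, newtons=100)

```text
clock: 7.23
tcp_pos: [0.486, -0.0326, 0.0135]
orientation: [-0.085, 3.139, 0.0]
contact_force: [-1.5, -0.1, 5.6]
grip_width: 0.0194
gripper_force: 97.4
```

Call:
send_rows([
  {"dx":0,"dy":0,"dz":0,"rx":0,"ry":0,"rz":0},
  {"dx":0,"dy":0,"dz":0,"rx":0,"ry":0,"rz":0},
  {"dx":0,"dy":0,"dz":0,"rx":0,"ry":0,"rz":0},
])

```text
clock: 7.48
tcp_pos: [0.486, -0.0326, 0.0136]
orientation: [-0.085, 3.139, 0.0]
contact_force: [-0.6, -0.3, 6.2]
grip_width: 0.0195
gripper_force: 97.4
```

Run:
```python
from h import *
f=grab('wrist');P=cloud(f);o=r.get_obs();t=o['tcp_pos']
for v in range(235,300,5): print(v,[(u,*(P[v,u]*1000).round().astype(int)) for u in range(222,330,9)])
```

```text
235 [(222, np.int64(473), np.int64(-58), np.int64(20)), (231, np.int64(473), np.int64(-54), np.int64(19)), (240, np.int64(473), np.int64(-49), np.int64(21)), (249, np.int64(460), np.int64(-43), np.int64(54)), (258, np.int64(458), np.int64(-40), np.int64(58)), (267, np.int64(458), np.int64(-36), np.int64(59)), (276, np.int64(457), np.int64(-33), np.int64(60)), (285, np.int64(458), np.int64(-30), np.int64(58)), (294, np.int64(458), np.int64(-26), np.int64(57)), (303, np.int64(460), np.int64(-22), np.int64(49)), (312, np.int64(471), np.int64(-15), np.int64(21)), (321, np.int64(470), np.int64(-11), np.int64(21))]
240 [(222, np.int64(476), np.int64(-58), np.int64(19)), (231, np.int64(475), np.int64(-54), np.int64(21)), (240, np.int64(475), np.int64(-49), np.int64(20)), (249, np.int64(462), np.int64(-43), np.int64(52)), (258, np.int64(460), np.int64(-39), np.int64(58)), (267, np.int64(460), np.int64(-36), np.int64(58)), (276, np.int64(459), np.int64(-33), np.int64(59)), (285, np.int64(459), np.int64(-30), np.int64(59)), (294, np.int64(460), np.int64(-26), np.int64(57)), (303, np.int64(462)
[... 6220 characters left out ...]
), np.int64(-20), np.int64(71)), (321, np.int64(473), np.int64(-17), np.int64(69))]
295 [(222, np.int64(473), np.int64(-50), np.int64(75)), (231, np.int64(473), np.int64(-47), np.int64(74)), (240, np.int64(473), np.int64(-44), np.int64(74)), (249, np.int64(481), np.int64(-42), np.int64(61)), (258, np.int64(483), np.int64(-39), np.int64(57)), (267, np.int64(482), np.int64(-35), np.int64(59)), (276, np.int64(481), np.int64(-32), np.int64(59)), (285, np.int64(481), np.int64(-28), np.int64(60)), (294, np.int64(482), np.int64(-25), np.int64(57)), (303, np.int64(477), np.int64(-22), np.int64(66)), (312, np.int64(472), np.int64(-21), np.int64(74)), (321, np.int64(471), np.int64(-18), np.int64(75))]
```

Call:
send_rows([
  {"dx":0,"dy":0,"dz":6,"rx":0,"ry":0,"rz":0},
  {"dx":0,"dy":0,"dz":12,"rx":0,"ry":0,"rz":0},
  {"dx":0,"dy":0,"dz":20,"rx":0,"ry":0,"rz":0},
  {"dx":0,"dy":0,"dz":35,"rx":0,"ry":0,"rz":0},
  {"dx":0,"dy":0,"dz":60,"rx":0,"ry":0,"rz":0},
])

```text
clock: 7.95
tcp_pos: [0.4841, -0.0328, 0.0726]
orientation: [0.085, -3.138, 0.001]
contact_force: [-0.1, 0.3, -0.8]
grip_width: 0.0195
gripper_force: 98.7
```

Call:
send_rows([
  {"dx":0,"dy":0,"dz":30,"rx":0,"ry":0,"rz":0},
  {"dx":0,"dy":0,"dz":60,"rx":0,"ry":0,"rz":0},
  {"dx":0,"dy":0,"dz":90,"rx":0,"ry":0,"rz":0},
  {"dx":0,"dy":0,"dz":120,"rx":0,"ry":0,"rz":0},
  {"dx":0,"dy":0,"dz":120,"rx":0,"ry":0,"rz":0},
])

```text
clock: 8.37
tcp_pos: [0.489, -0.0331, 0.1991]
orientation: [-0.083, 3.13, 0.002]
contact_force: [1.6, -0.9, -1.4]
grip_width: 0.0196
gripper_force: 98.7
```

```bash
cat >> h.py <<'E'
def held(show=None,lo=.03,hi=.25):
    """points of the held logger: within reach of the true grasp point (39 mm behind TCP)"""
    o=r.get_obs();t=o['tcp_pos'];M=R.from_rotvec(o['orientation']).as_matrix()
    for n in('top','scene','wrist'):
        f=grab(n);P=cloud(f).reshape(-1,3);L=(P-t)@M  # tool frame
        m=(abs(L[:,1])<.022)&(abs(L[:,0])<.13)&(L[:,2]>-.06)&(L[:,2]<-.01)&(f['frame'].reshape(-1,3).max(1)>90)
        q=L[m]
        if len(q)>5: print(n,len(q),'tool x range',np.percentile(q[:,0],[0,2,98,100]).round(4),'y',np.percentile(q[:,1],[2,50,98]).round(4),'z',np.percentile(q[:,2],[2,50,98]).round(4))
    return o
E
python3 - <<'E'
from h import *
o=held();print(o['tcp_pos'],o['orientation'],o['joints'].round(3))
E
```

```text
top 72 tool x range [-0.0995 -0.0991  0.0622  0.0623] y [-0.0157 -0.008   0.0156] z [-0.0485 -0.0393 -0.0326]
scene 256 tool x range [-0.0956 -0.0948  0.0668  0.0682] y [-0.0196 -0.0095  0.0153] z [-0.0481 -0.0388 -0.0164]
wrist 13962 tool x range [-0.0295 -0.0215  0.0654  0.0658] y [-0.0126  0.0016  0.0158] z [-0.0434 -0.0406 -0.0259]
[ 0.4890312  -0.03305795  0.19909963] [-8.33517416e-02  3.12965967e+00  1.88859471e-03] [-0.339  0.184  0.318  2.03  -0.073  0.927  1.641]
```

Call:
send_rows([
  {"dx":2,"dy":-12,"dz":8,"rx":0,"ry":0,"rz":-7},
  {"dx":4,"dy":-24,"dz":16,"rx":0,"ry":0,"rz":-14},
  {"dx":6,"dy":-36,"dz":24,"rx":0,"ry":0,"rz":-21},
  {"dx":8,"dy":-48,"dz":32,"rx":0,"ry":0,"rz":-28},
  {"dx":10,"dy":-60,"dz":40,"rx":0,"ry":0,"rz":-35},
])

```text
clock: 8.93
tcp_pos: [0.4942, -0.0932, 0.2315]
orientation: [-0.872, -3.015, 0.002]
contact_force: [0.2, -0.4, -1.2]
grip_width: 0.0193
gripper_force: 98.8
```

Call:
send_rows([
  {"dx":0,"dy":0,"dz":0,"rx":0,"ry":0,"rz":-5},
  {"dx":0,"dy":0,"dz":0,"rx":0,"ry":0,"rz":-10},
  {"dx":0,"dy":0,"dz":0,"rx":0,"ry":0,"rz":-15.7},
  {"dx":0,"dy":0,"dz":0,"rx":0,"ry":0,"rz":-15.7},
])

```text
clock: 9.27
tcp_pos: [0.4943, -0.0927, 0.2312]
orientation: [-1.272, -2.87, 0.002]
contact_force: [-1.1, -0.4, -1.5]
grip_width: 0.0195
gripper_force: 98.8
```

Call:
send_rows([
  {"dx":5,"dy":-5,"dz":0,"rx":-5.18,"ry":-4.71,"rz":0},
  {"dx":10,"dy":-10,"dz":0,"rx":-10.36,"ry":-9.42,"rz":0},
  {"dx":15,"dy":-15,"dz":0,"rx":-15.54,"ry":-14.13,"rz":0},
  {"dx":20,"dy":-20,"dz":0,"rx":-20.72,"ry":-18.84,"rz":0},
  {"dx":25,"dy":-25,"dz":0,"rx":-25.9,"ry":-23.55,"rz":0},
])

```text
clock: 9.68
tcp_pos: [0.5172, -0.1167, 0.2316]
orientation: [1.059, 2.41, -0.304]
contact_force: [-0.0, -1.1, -0.7]
grip_width: 0.0192
gripper_force: 98.7
```

Call:
send_rows([
  {"dx":5,"dy":-5,"dz":0,"rx":-4.62,"ry":-4.21,"rz":0},
  {"dx":10,"dy":-10,"dz":0,"rx":-9.25,"ry":-8.41,"rz":0},
  {"dx":15,"dy":-15,"dz":0,"rx":-13.87,"ry":-12.62,"rz":0},
  {"dx":20,"dy":-20,"dz":0,"rx":-18.5,"ry":-16.82,"rz":0},
  {"dx":20,"dy":-20,"dz":0,"rx":-18.5,"ry":-16.82,"rz":0},
])

```text
clock: 10.1
tcp_pos: [0.5379, -0.1372, 0.2319]
orientation: [0.89, 2.016, -0.482]
contact_force: [-0.3, -0.9, -1.7]
grip_width: 0.0195
gripper_force: 98.8
```

```bash
cat >> h.py <<'E'
rx=np.array([.673,-.7396,0]);D=np.array([-.583,.6405,.5])
TIP=[np.array([.617,-.219,.281]),np.array([.561,-.268,.281]),np.array([.5065,-.320,.281]),np.array([.4517,-.3705,.281])]
def eyepos(e=(-.086,0,-.037)):
    o=r.get_obs();M=R.from_rotvec(o['orientation']).as_matrix();return o['tcp_pos']+M@np.array(e),M,o
E
python3 - <<'E'
from h import *
held();e,M,o=eyepos();print('eye',e.round(4),'tcp',o['tcp_pos'].round(4),'toolz',M[:,2].round(3),'tooly',M[:,1].round(3),o['joints'].round(2))
print('to pre1 mm',((TIP[0]+.03*D-e)*1000).round())
E
```

```text
top 368 tool x range [-0.1029 -0.0984  0.0492  0.0575] y [-0.0185 -0.      0.0193] z [-0.0509 -0.0438 -0.0244]
scene 384 tool x range [-0.0991 -0.0942  0.0564  0.0598] y [-0.0207 -0.0107  0.0131] z [-0.0478 -0.0389 -0.0182]
wrist 14399 tool x range [-0.0284 -0.0202  0.0664  0.0672] y [-0.0158 -0.0012  0.0135] z [-0.0535 -0.0469 -0.0322]
eye [ 0.5492 -0.1495  0.3219] tcp [ 0.5362 -0.1371  0.23  ] toolz [ 0.549 -0.617 -0.564] tooly [ 0.741  0.671 -0.014] [-0.74  0.18  0.39  2.42  1.47  0.82 -0.85]
to pre1 mm [ 50. -50. -26.]
```

Call:
send_rows([
  {"dx":17,"dy":-17,"dz":-9,"rx":0,"ry":0,"rz":0},
  {"dx":34,"dy":-34,"dz":-18,"rx":0,"ry":0,"rz":0},
  {"dx":50,"dy":-50,"dz":-26,"rx":-2.5,"ry":-2.3,"rz":0},
  {"dx":50,"dy":-50,"dz":-26,"rx":-2.5,"ry":-2.3,"rz":0},
])

```text
clock: 10.58
tcp_pos: [0.5886, -0.1903, 0.2048]
orientation: [0.871, 1.964, -0.509]
contact_force: [-0.3, -0.5, -0.6]
grip_width: 0.019
gripper_force: 98.8
```

```bash
cat > ring.py <<'E'
from h import *
import sys
k=int(sys.argv[1])-1
e,M,o=eyepos();t=o['tcp_pos'];print('joints',o['joints'].round(2),'toolz',M[:,2].round(3))
print('eye est',e.round(4),'rel tip mm (along D, lateral y, up-perp):')
ry=np.array([.7396,.673,0]);n=np.cross(D,ry);n*=np.sign(n[2])
def rep(s,p):
    q=(p-TIP[k])*1000;print(s,(q@D).round(1),(q@ry).round(1),(q@n).round(1))
rep('est',e)
for nm in('top','scene'):
    f=grab(nm);P=cloud(f);Q=P.reshape(-1,3);L=(Q-e)@M
    m=(np.hypot(L[:,0],L[:,1])<.024)&(abs(L[:,2])<.011)
    q=L[m]
    if len(q)>8:
        c=(q.min(0)+q.max(0))/2; rep(nm+f' ring n={len(q)} ext{(q.max(0)-q.min(0)).round(3)}',e+M@[*c[:2],np.median(q[:,2])])
    m=(abs((Q-TIP[k])@ry)<.012)&(abs((Q-TIP[k])@n)<.014)&((Q-TIP[k])@D>-.05)&((Q-TIP[k])@D<.012)
    q=(Q[m]-TIP[k])*1000
    if len(q): print(nm,'peg: n',len(q),'lat',np.median(q@ry).round(1),'perp max',np.percentile(q@n,90).round(1),'tip',(q@D).max().round(1))
    u,v=proj(f,TIP[k]).astype(int); z=cv2.resize(f['frame'][max(0,v-45):v+45,max(0,u-50):u+50],(400,360),interpolation=2); cv2.imwrite(f'pics/z_{nm}.png',z)
cv2.imwrite('pics/z.png',np.hstack([cv2.imread('pics/z_top.png'),cv2.imread('pics/z_scene.png')]))
E
python3 ring.py 1
```

```text
joints [-0.62  0.36  0.45  2.37  1.76  0.73 -1.08] toolz [ 0.57  -0.644 -0.51 ]
eye est [ 0.5973 -0.1987  0.2976] rel tip mm (along D, lateral y, up-perp):
est 32.8 -0.9 0.3
top ring n=109 ext[0.038 0.034 0.021] 35.3 -0.7 -4.1
top peg: n 45 lat 0.0 perp max 5.8 tip 4.4
scene ring n=73 ext[0.039 0.038 0.021] 34.3 -5.1 -2.5
scene peg: n 55 lat -5.0 perp max 6.2 tip 2.4
```

View pics/z.png

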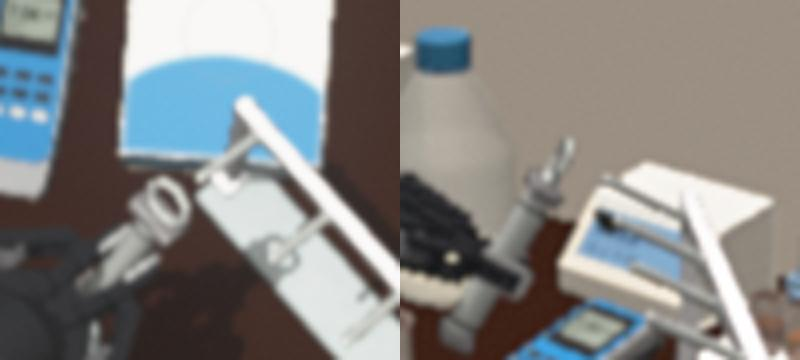

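The top crop has the ring at (172,205) in line with peg 1's tip at (205,180), and the scene crop agrees. I'll raise 4 mm across the peg and slide in along it.

Call:
send_rows([
  {"dx":9,"dy":-10,"dz":-2,"rx":0,"ry":0,"rz":0},
  {"dx":17,"dy":-18,"dz":-9,"rx":0,"ry":0,"rz":0},
  {"dx":25,"dy":-27,"dz":-16,"rx":0,"ry":0,"rz":0},
  {"dx":33,"dy":-36,"dz":-23,"rx":0,"ry":0,"rz":0},
  {"dx":40,"dy":-43,"dz":-28,"rx":0,"ry":0,"rz":0},
])

```text
clock: 11.1
tcp_pos: [0.628, -0.2307, 0.179]
orientation: [0.872, 1.964, -0.501]
contact_force: [-0.5, -0.3, -0.7]
grip_width: 0.0199
gripper_force: 98.8
```

```bash
python3 ring.py 1
```

```text
joints [-0.49  0.47  0.45  2.29  1.93  0.66 -1.2 ] toolz [ 0.573 -0.64  -0.512]
eye est [ 0.6365 -0.2395  0.2719] rel tip mm (along D, lateral y, up-perp):
est -29.1 0.6 6.2
top ring n=99 ext[0.037 0.036 0.021] -26.5 1.6 2.9
top peg: n 73 lat -0.7 perp max 5.8 tip 2.4
scene ring n=88 ext[0.041 0.038 0.021] -29.0 -2.0 2.9
scene peg: n 78 lat -3.7 perp max 6.5 tip 2.1
```

View pics/z.png

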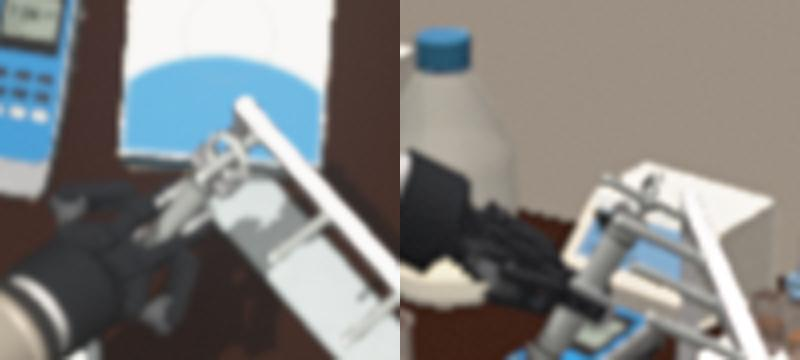

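The ring now surrounds peg 1: it is at (220,160) in the top crop, 28 mm in from the tip. Lower, release, back out.

Call:
send_rows([
  {"dx":0,"dy":0,"dz":-4,"rx":0,"ry":0,"rz":0},
  {"dx":0,"dy":0,"dz":-8,"rx":0,"ry":0,"rz":0},
  {"dx":0,"dy":0,"dz":-8,"rx":0,"ry":0,"rz":0},
])

```text
clock: 11.45
tcp_pos: [0.6272, -0.2295, 0.1696]
orientation: [0.871, 1.965, -0.501]
contact_force: [1.0, 0.2, -1.0]
grip_width: 0.0193
gripper_force: 98.8
```

Call:
send_rows([
  {"dx":0,"dy":0,"dz":0,"rx":0,"ry":0,"rz":0},
  {"dx":0,"dy":0,"dz":0,"rx":0,"ry":0,"rz":0},
  {"dx":0,"dy":0,"dz":0,"rx":0,"ry":0,"rz":0},
  {"dx":0,"dy":0,"dz":0,"rx":0,"ry":0,"rz":0},
  {"dx":0,"dy":0,"dz":0,"rx":0,"ry":0,"rz":0},
], jaw=48)

```text
clock: 11.87
tcp_pos: [0.6277, -0.2304, 0.1702]
orientation: [0.872, 1.963, -0.502]
contact_force: [0.4, -0.6, 0.2]
grip_width: 0.0481
gripper_force: 0.0
```

Call:
send_rows([
  {"dx":-10,"dy":11,"dz":9,"rx":0,"ry":0,"rz":0},
  {"dx":-20,"dy":22,"dz":18,"rx":0,"ry":0,"rz":0},
  {"dx":-32,"dy":36,"dz":28,"rx":0,"ry":0,"rz":0},
  {"dx":-46,"dy":52,"dz":41,"rx":0,"ry":0,"rz":0},
  {"dx":-60,"dy":68,"dz":54,"rx":0,"ry":0,"rz":0},
])

```text
clock: 12.28
tcp_pos: [0.5667, -0.1622, 0.2243]
orientation: [0.872, 1.964, -0.503]
contact_force: [0.4, 0.7, 0.6]
grip_width: 0.048
gripper_force: 0.0
```

```bash
cat > hang.py <<'E'
from h import *
ry=np.array([.7396,.673,0])
for nm in('top','scene'):
    Q=cloud(grab(nm)).reshape(-1,3)
    for k in range(4):
        B=TIP[k]-.062*D; q=Q-B; X=q@rx;Y=q@ry
        m=(abs(Y)<.022)&(X<.0)&(X>-.09)&(Q[:,2]>.05)&(Q[:,2]<.30)
        g=m&(Q[:,2]<.24)
        print(nm,'peg',k+1,'below-peg pts',g.sum(), 'X med %.3f zmin %.3f'%(np.median(X[g]),Q[g,2].min()) if g.sum() else '', 'ring top z %.3f'%Q[m,2].max() if m.any() else '')
o=r.get_obs();print(o['tcp_pos'],o['joints'].round(2),o['clock'])
E
python3 hang.py
```

```text
top peg 1 below-peg pts 140 X med -0.015 zmin 0.104 ring top z 0.285
top peg 2 below-peg pts 0  ring top z 0.287
top peg 3 below-peg pts 0  ring top z 0.290
top peg 4 below-peg pts 29 X med -0.001 zmin 0.056 ring top z 0.287
scene peg 1 below-peg pts 259 X med -0.011 zmin 0.105 ring top z 0.285
scene peg 2 below-peg pts 0  ring top z 0.285
scene peg 3 below-peg pts 0  ring top z 0.287
scene peg 4 below-peg pts 4 X med -0.000 zmin 0.110 ring top z 0.287
[ 0.56729032 -0.16004832  0.22496519] [-0.7   0.27  0.44  2.4   1.63  0.79 -0.99] 12.3833
```

Call:
send_rows([
  {"dx":-10,"dy":8,"dz":0,"rx":5.18,"ry":4.71,"rz":0},
  {"dx":-20,"dy":16,"dz":0,"rx":10.36,"ry":9.42,"rz":0},
  {"dx":-30,"dy":24,"dz":0,"rx":15.54,"ry":14.13,"rz":0},
  {"dx":-40,"dy":32,"dz":0,"rx":20.72,"ry":18.84,"rz":0},
  {"dx":-50,"dy":40,"dz":0,"rx":25.9,"ry":23.55,"rz":0},
])

```text
clock: 12.8
tcp_pos: [0.5207, -0.1274, 0.2238]
orientation: [1.053, 2.36, -0.34]
contact_force: [-1.0, 0.0, 0.4]
grip_width: 0.0478
gripper_force: 0.0
```

Call:
send_rows([
  {"dx":-5,"dy":15,"dz":0,"rx":4.4,"ry":4.0,"rz":0},
  {"dx":-10,"dy":30,"dz":0,"rx":8.9,"ry":8.1,"rz":0},
  {"dx":-15,"dy":45,"dz":0,"rx":13.3,"ry":12.1,"rz":0},
  {"dx":-20,"dy":60,"dz":-10,"rx":17.8,"ry":16.2,"rz":0},
])

```text
clock: 13.13
tcp_pos: [0.5027, -0.0668, 0.2157]
orientation: [1.211, 2.728, -0.124]
contact_force: [-1.1, -0.6, -0.1]
grip_width: 0.0481
gripper_force: 0.0
```

Call:
send_rows([
  {"dx":-4,"dy":20,"dz":-8,"rx":0,"ry":0,"rz":7},
  {"dx":-8,"dy":40,"dz":-16,"rx":0,"ry":0,"rz":14},
  {"dx":-12,"dy":60,"dz":-24,"rx":0,"ry":0,"rz":21},
  {"dx":-15,"dy":80,"dz":-32,"rx":0,"ry":0,"rz":28},
  {"dx":-15,"dy":100,"dz":-40,"rx":0,"ry":0,"rz":35},
])

```text
clock: 13.55
tcp_pos: [0.4853, 0.0322, 0.1727]
orientation: [0.325, 2.95, -0.059]
contact_force: [0.5, -0.1, -0.8]
grip_width: 0.0481
gripper_force: 0.0
```

Call:
send_rows([
  {"dx":0,"dy":5,"dz":0,"rx":0,"ry":0,"rz":6},
  {"dx":0,"dy":8,"dz":0,"rx":0,"ry":0,"rz":12},
  {"dx":0,"dy":8,"dz":0,"rx":0,"ry":0,"rz":16},
  {"dx":0,"dy":8,"dz":0,"rx":0,"ry":0,"rz":16},
])

```text
clock: 13.88
tcp_pos: [0.4859, 0.039, 0.1731]
orientation: [-0.082, 2.963, -0.022]
contact_force: [0.3, -0.6, -0.3]
grip_width: 0.0477
gripper_force: 0.0
```

```bash
cat > logs.py <<'E'
from h import *
# logger tops, seen by wrist and top: line fit in a band of height
o=r.get_obs();M=R.from_rotvec(o['orientation']).as_matrix();print('tcp',o['tcp_pos'].round(4),'yaw tooly',np.degrees(np.arctan2(M[1,1],M[0,1])).round(2),'toolz',M[:,2].round(3))
a=np.radians(3.6);dx=np.array([np.cos(a),np.sin(a)]);dy=np.array([-dx[1],dx[0]]);O=np.array([.4822,.0084])
for nm in('wrist','top'):
    Q=cloud(grab(nm)).reshape(-1,3)
    for s,y in zip('abcd',(.12,.04,-.04,-.12)):
        q=Q[:,:2]-O;X=q@dx;Y=q@dy-y
        m=(abs(Y)<.03)&(abs(X)<.022)&(Q[:,2]>.052)&(Q[:,2]<.064)   # bare body tops
        e=(abs(Y)<.05)&(X>.03)&(X<.14)&(Q[:,2]>.042)&(Q[:,2]<.066)
        c=(abs(Y)<.05)&(X<-.03)&(X>-.1)&(Q[:,2]>.042)&(Q[:,2]<.066)
        if m.sum()>5: print(nm,s,m.sum(),'Y %.1f'%(np.median(Y[m])*1e3),'mid world',(O+dy*(y+np.median(Y[m]))).round(4),'Xfar %.4f Xnear %.4f'%(X[e].max() if e.any() else 0,X[c].min() if c.any() else 0))
E
python3 logs.py
```

```text
tcp [0.4859 0.039  0.1731] yaw tooly 93.08 toolz [ 0.177 -0.01  -0.984]
wrist a 1274 Y -1.8 mid world [0.4748 0.1263] Xfar 0.1010 Xnear -0.0622
wrist b 1233 Y 0.1 mid world [0.4797 0.0485] Xfar 0.1015 Xnear -0.0622
top b 8 Y -6.7 mid world [0.4801 0.0417] Xfar 0.1014 Xnear -0.0613
```

Call:
send_rows([
  {"dx":-3,"dy":5,"dz":0,"rx":0.3,"ry":5.2,"rz":0},
  {"dx":-5,"dy":9.5,"dz":-10,"rx":0.6,"ry":10.2,"rz":0},
  {"dx":-5,"dy":9.5,"dz":-40,"rx":0.6,"ry":10.2,"rz":0.5},
  {"dx":-5,"dy":9.5,"dz":-75,"rx":0.6,"ry":10.2,"rz":0.5},
  {"dx":-5,"dy":9.5,"dz":-105,"rx":0.6,"ry":10.2,"rz":0.5},
], jaw=60)

```text
clock: 14.4
tcp_pos: [0.4815, 0.0496, 0.067]
orientation: [-0.096, 3.139, 0.002]
contact_force: [-0.1, 0.0, 0.0]
grip_width: 0.06
gripper_force: 0.0
```

```bash
python3 logs.py
```

```text
tcp [0.4815 0.0496 0.067 ] yaw tooly 93.49 toolz [ 0.001  0.001 -1.   ]
wrist a 2865 Y -2.7 mid world [0.4748 0.1255] Xfar 0.0985 Xnear -0.0619
wrist b 2788 Y 0.3 mid world [0.4797 0.0487] Xfar 0.0793 Xnear -0.0620
top b 8 Y -7.8 mid world [0.4802 0.0406] Xfar 0.1012 Xnear -0.0611
```

Call:
send_rows([
  {"dx":0,"dy":-1,"dz":-15,"rx":0,"ry":0,"rz":0},
  {"dx":0,"dy":-1,"dz":-30,"rx":0,"ry":0,"rz":0},
  {"dx":0,"dy":-1,"dz":-45,"rx":0,"ry":0,"rz":0},
  {"dx":0,"dy":-1,"dz":-55,"rx":0,"ry":0,"rz":0},
  {"dx":0,"dy":-1,"dz":-55,"rx":0,"ry":0,"rz":0},
])

```text
clock: 14.92
tcp_pos: [0.4807, 0.0487, 0.0132]
orientation: [0.098, -3.139, -0.002]
contact_force: [-0.9, -0.7, -0.5]
grip_width: 0.0598
gripper_force: 0.0
```

Call:
send_rows([
  {"dx":0,"dy":0,"dz":0,"rx":0,"ry":0,"rz":0},
  {"dx":0,"dy":0,"dz":0,"rx":0,"ry":0,"rz":0},
  {"dx":0,"dy":0,"dz":0,"rx":0,"ry":0,"rz":0},
  {"dx":0,"dy":0,"dz":0,"rx":0,"ry":0,"rz":0},
  {"dx":0,"dy":0,"dz":0,"rx":0,"ry":0,"rz":0},
], jaw=10)

```text
clock: 15.33
tcp_pos: [0.4819, 0.0489, 0.0148]
orientation: [-0.099, 3.138, 0.004]
contact_force: [-1.9, -0.1, 8.1]
grip_width: 0.0192
gripper_force: 97.4
```

Call:
send_rows([
  {"dx":0,"dy":0,"dz":0,"rx":0,"ry":0,"rz":0},
  {"dx":0,"dy":0,"dz":0,"rx":0,"ry":0,"rz":0},
])

```text
clock: 15.5
tcp_pos: [0.4818, 0.0489, 0.0148]
orientation: [-0.099, 3.138, 0.004]
contact_force: [-2.3, 0.1, 8.5]
grip_width: 0.0193
gripper_force: 97.4
```

Call:
send_rows([
  {"dx":0,"dy":0,"dz":6,"rx":0,"ry":0,"rz":0},
  {"dx":0,"dy":0,"dz":12,"rx":0,"ry":0,"rz":0},
  {"dx":0,"dy":0,"dz":20,"rx":0,"ry":0,"rz":0},
  {"dx":0,"dy":0,"dz":35,"rx":0,"ry":0,"rz":0},
  {"dx":0,"dy":0,"dz":60,"rx":0,"ry":0,"rz":0},
])

```text
clock: 15.92
tcp_pos: [0.4796, 0.0488, 0.0734]
orientation: [0.1, -3.137, -0.002]
contact_force: [0.8, 1.1, -0.3]
grip_width: 0.0198
gripper_force: 74.2
```

Call:
send_rows([
  {"dx":0,"dy":0,"dz":30,"rx":0,"ry":0,"rz":0},
  {"dx":0,"dy":0,"dz":60,"rx":0,"ry":0,"rz":0},
  {"dx":0,"dy":0,"dz":90,"rx":0,"ry":0,"rz":0},
  {"dx":0,"dy":0,"dz":120,"rx":0,"ry":0,"rz":0},
  {"dx":0,"dy":0,"dz":120,"rx":0,"ry":0,"rz":0},
])

```text
clock: 16.33
tcp_pos: [0.4845, 0.0495, 0.1999]
orientation: [-0.099, 3.129, 0.008]
contact_force: [2.0, 0.2, -2.2]
grip_width: 0.0195
gripper_force: 97.9
```

Run:
```python
from h import *
o=held();print(o['tcp_pos'],o['orientation'],o['joints'].round(3))
```

```text
top 225 tool x range [-0.0995 -0.0961  0.0625  0.0629] y [-0.0175 -0.0051  0.0125] z [-0.0497 -0.0427 -0.0301]
scene 234 tool x range [-0.0976 -0.0913  0.0655  0.0691] y [-0.0203 -0.0096  0.0144] z [-0.0468 -0.0383 -0.0172]
wrist 13617 tool x range [-0.0297 -0.0224  0.0661  0.0667] y [-0.0127  0.0011  0.0151] z [-0.0418 -0.0391 -0.0263]
[0.48451541 0.04950073 0.19994757] [-0.09875766  3.12943574  0.0080762 ] [-0.472  0.177  0.276  2.034 -0.064  0.927  1.472]
```

Call:
send_rows([
  {"dx":2,"dy":-22,"dz":8,"rx":0,"ry":0,"rz":-7},
  {"dx":4,"dy":-44,"dz":16,"rx":0,"ry":0,"rz":-14},
  {"dx":6,"dy":-66,"dz":24,"rx":0,"ry":0,"rz":-21},
  {"dx":8,"dy":-88,"dz":32,"rx":0,"ry":0,"rz":-28},
  {"dx":10,"dy":-110,"dz":40,"rx":0,"ry":0,"rz":-35},
])

```text
clock: 16.9
tcp_pos: [0.4897, -0.0622, 0.2322]
orientation: [-0.858, -3.02, -0.001]
contact_force: [-0.3, -0.4, -1.6]
grip_width: 0.019
gripper_force: 98.0
```

Call:
send_rows([
  {"dx":0,"dy":-20,"dz":0,"rx":0,"ry":0,"rz":-6},
  {"dx":0,"dy":-40,"dz":0,"rx":0,"ry":0,"rz":-12},
  {"dx":0,"dy":-60,"dz":0,"rx":0,"ry":0,"rz":-16.3},
  {"dx":0,"dy":-60,"dz":0,"rx":0,"ry":0,"rz":-16.3},
])

```text
clock: 17.23
tcp_pos: [0.4893, -0.1254, 0.2321]
orientation: [-1.282, -2.867, 0.002]
contact_force: [0.4, -0.0, -1.2]
grip_width: 0.0191
gripper_force: 98.2
```

Call:
send_rows([
  {"dx":3,"dy":-8,"dz":0,"rx":-5.18,"ry":-4.71,"rz":0},
  {"dx":6,"dy":-16,"dz":0,"rx":-10.36,"ry":-9.42,"rz":0},
  {"dx":9,"dy":-24,"dz":0,"rx":-15.54,"ry":-14.13,"rz":0},
  {"dx":12,"dy":-32,"dz":0,"rx":-20.72,"ry":-18.84,"rz":0},
  {"dx":15,"dy":-40,"dz":0,"rx":-25.9,"ry":-23.55,"rz":0},
])

```text
clock: 17.65
tcp_pos: [0.5028, -0.1587, 0.2318]
orientation: [1.064, 2.411, -0.301]
contact_force: [-0.9, -0.5, -1.9]
grip_width: 0.0195
gripper_force: 98.2
```

Call:
send_rows([
  {"dx":4,"dy":-12,"dz":0,"rx":-4.62,"ry":-4.21,"rz":0},
  {"dx":8,"dy":-24,"dz":0,"rx":-9.25,"ry":-8.41,"rz":0},
  {"dx":12,"dy":-36,"dz":0,"rx":-13.87,"ry":-12.62,"rz":0},
  {"dx":15,"dy":-40,"dz":0,"rx":-18.5,"ry":-16.82,"rz":0},
  {"dx":15,"dy":-40,"dz":0,"rx":-18.5,"ry":-16.82,"rz":0},
])

```text
clock: 18.07
tcp_pos: [0.5139, -0.1993, 0.2301]
orientation: [0.928, 2.103, -0.476]
contact_force: [-1.0, 0.1, -1.9]
grip_width: 0.0195
gripper_force: 98.2
```

```bash
python3 ring.py 2; python3 -c "
from h import *
e,M,o=eyepos();print(o['tcp_pos'].round(4),M[:,1].round(3),((TIP[1]+.033*D-e)*1000).round())"
```

```text
joints [-0.46  0.09  0.29  2.42  1.47  0.72 -0.67] toolz [ 0.503 -0.591 -0.631]
eye est [ 0.5327 -0.2168  0.3201] rel tip mm (along D, lateral y, up-perp):
est 68.9 13.5 5.4
top ring n=103 ext[0.039 0.036 0.02 ] 70.3 14.1 2.6
top peg: n 45 lat -0.3 perp max 6.2 tip 1.2
scene ring n=76 ext[0.037 0.038 0.019] 68.7 10.3 2.0
scene peg: n 59 lat -5.5 perp max 6.8 tip 1.3
[ 0.5129 -0.2002  0.2294] [ 0.748  0.663 -0.028] [ 10. -29. -22.]
```

Call:
send_rows([
  {"dx":5,"dy":-14,"dz":-8,"rx":0,"ry":0,"rz":0},
  {"dx":10,"dy":-28,"dz":-16,"rx":0,"ry":0,"rz":0},
  {"dx":12,"dy":-30,"dz":-20,"rx":0,"ry":0,"rz":0},
  {"dx":12,"dy":-30,"dz":-20,"rx":0,"ry":0,"rz":0},
])

```text
clock: 18.5
tcp_pos: [0.5257, -0.2332, 0.2115]
orientation: [0.94, 2.101, -0.478]
contact_force: [0.6, 0.7, -1.5]
grip_width: 0.0192
gripper_force: 98.2
```

```bash
python3 ring.py 2; python3 -c "
from h import *
e,M,o=eyepos();print(o['tcp_pos'].round(4),M[:,1].round(3),((TIP[1]+.033*D-e)*1000).round())"
```

```text
joints [-0.39  0.16  0.33  2.41  1.6   0.63 -0.76] toolz [ 0.497 -0.594 -0.633]
eye est [ 0.5444 -0.2512  0.3015] rel tip mm (along D, lateral y, up-perp):
est 30.7 -1.0 5.9
top ring n=105 ext[0.042 0.035 0.021] 32.6 -0.2 3.5
top peg: n 45 lat -0.4 perp max 6.9 tip 2.1
scene ring n=79 ext[0.04  0.036 0.019] 31.8 -3.8 2.4
scene peg: n 59 lat -6.0 perp max 6.8 tip 1.3
[ 0.5263 -0.2317  0.2122] [ 0.752  0.659 -0.024] [-3.  3. -5.]
```

Call:
send_rows([
  {"dx":6,"dy":-7,"dz":-5,"rx":0,"ry":0,"rz":0},
  {"dx":13,"dy":-14,"dz":-11,"rx":0,"ry":0,"rz":0},
  {"dx":20,"dy":-22,"dz":-17,"rx":0,"ry":0,"rz":0},
  {"dx":20,"dy":-22,"dz":-17,"rx":0,"ry":0,"rz":0},
])

```text
clock: 18.93
tcp_pos: [0.5473, -0.254, 0.1954]
orientation: [0.937, 2.1, -0.475]
contact_force: [-0.2, -0.3, -1.2]
grip_width: 0.0193
gripper_force: 98.2
```

```bash
python3 ring.py 2
```

```text
joints [-0.33  0.24  0.34  2.37  1.72  0.58 -0.85] toolz [ 0.5   -0.593 -0.631]
eye est [ 0.5658 -0.2719  0.2854] rel tip mm (along D, lateral y, up-perp):
est -3.1 0.9 6.9
top ring n=114 ext[0.039 0.035 0.021] -1.4 0.9 3.7
top peg: n 89 lat -0.6 perp max 6.2 tip 11.3
scene ring n=85 ext[0.038 0.038 0.021] -1.9 -3.9 3.7
scene peg: n 85 lat -4.6 perp max 7.2 tip 10.8
```

Call:
send_rows([
  {"dx":6,"dy":-7,"dz":-5,"rx":0,"ry":0,"rz":0},
  {"dx":12,"dy":-13,"dz":-11,"rx":0,"ry":0,"rz":0},
  {"dx":17,"dy":-19,"dz":-15,"rx":0,"ry":0,"rz":0},
  {"dx":17,"dy":-19,"dz":-19,"rx":0,"ry":0,"rz":0},
  {"dx":17,"dy":-19,"dz":-23,"rx":0,"ry":0,"rz":0},
])

```text
clock: 19.45
tcp_pos: [0.5635, -0.2722, 0.1724]
orientation: [0.937, 2.099, -0.474]
contact_force: [-0.7, -0.2, -1.8]
grip_width: 0.0194
gripper_force: 98.2
```

```bash
python3 ring.py 2
```

```text
joints [-0.27  0.32  0.34  2.35  1.86  0.54 -0.97] toolz [ 0.501 -0.592 -0.632]
eye est [ 0.5819 -0.2902  0.2625] rel tip mm (along D, lateral y, up-perp):
est -35.7 0.6 -0.8
top ring n=92 ext[0.039 0.036 0.02 ] -34.3 1.8 -4.0
top peg: n 65 lat -0.6 perp max 9.8 tip 3.4
scene ring n=72 ext[0.036 0.036 0.022] -35.1 -3.5 -4.6
scene peg: n 69 lat -5.0 perp max 8.0 tip 1.5
```

Threaded on peg 2 (35 mm in). Release and back out.

Call:
send_rows([
  {"dx":0,"dy":0,"dz":0,"rx":0,"ry":0,"rz":0},
  {"dx":0,"dy":0,"dz":0,"rx":0,"ry":0,"rz":0},
  {"dx":0,"dy":0,"dz":0,"rx":0,"ry":0,"rz":0},
  {"dx":0,"dy":0,"dz":0,"rx":0,"ry":0,"rz":0},
  {"dx":0,"dy":0,"dz":0,"rx":0,"ry":0,"rz":0},
], jaw=48)

```text
clock: 19.97
tcp_pos: [0.5637, -0.2728, 0.1726]
orientation: [0.937, 2.099, -0.475]
contact_force: [-0.5, 0.3, -0.1]
grip_width: 0.0481
gripper_force: 0.0
```

Call:
send_rows([
  {"dx":-8,"dy":9,"dz":10,"rx":0,"ry":0,"rz":0},
  {"dx":-16,"dy":19,"dz":20,"rx":0,"ry":0,"rz":0},
  {"dx":-24,"dy":28,"dz":31,"rx":0,"ry":0,"rz":0},
  {"dx":-33,"dy":39,"dz":42,"rx":0,"ry":0,"rz":0},
  {"dx":-42,"dy":50,"dz":53,"rx":0,"ry":0,"rz":0},
])

```text
clock: 20.38
tcp_pos: [0.5208, -0.2226, 0.2257]
orientation: [0.938, 2.1, -0.475]
contact_force: [0.3, -0.1, 0.0]
grip_width: 0.0477
gripper_force: 0.0
```

```bash
python3 hang.py|grep -v 'peg [4]'; python3 logs.py|grep -v wrist
```

```text
top peg 1 below-peg pts 137 X med -0.015 zmin 0.101 ring top z 0.287
top peg 2 below-peg pts 95 X med -0.009 zmin 0.101 ring top z 0.287
top peg 3 below-peg pts 0  ring top z 0.287
scene peg 1 below-peg pts 224 X med -0.012 zmin 0.104 ring top z 0.286
scene peg 2 below-peg pts 233 X med -0.007 zmin 0.102 ring top z 0.286
scene peg 3 below-peg pts 0  ring top z 0.286
[ 0.52159974 -0.22145014  0.22652156] [-0.41  0.12  0.31  2.41  1.53  0.66 -0.69] 20.4833
tcp [ 0.5216 -0.2215  0.2265] yaw tooly 41.37 toolz [ 0.503 -0.59  -0.631]
top a 81 Y -1.8 mid world [0.4748 0.1263] Xfar 0.1012 Xnear -0.0611
```

Call:
send_rows([
  {"dx":-4,"dy":12,"dz":0,"rx":5.18,"ry":4.71,"rz":0},
  {"dx":-8,"dy":24,"dz":0,"rx":10.36,"ry":9.42,"rz":0},
  {"dx":-12,"dy":36,"dz":0,"rx":15.54,"ry":14.13,"rz":0},
  {"dx":-16,"dy":48,"dz":0,"rx":20.72,"ry":18.84,"rz":0},
  {"dx":-20,"dy":60,"dz":0,"rx":25.9,"ry":23.55,"rz":0},
])

```text
clock: 21.0
tcp_pos: [0.5021, -0.17, 0.2244]
orientation: [1.098, 2.455, -0.329]
contact_force: [0.1, -0.6, 0.1]
grip_width: 0.0483
gripper_force: 0.0
```

Call:
send_rows([
  {"dx":-3,"dy":13,"dz":0,"rx":4.0,"ry":3.6,"rz":0},
  {"dx":-6,"dy":26,"dz":0,"rx":8.0,"ry":7.2,"rz":0},
  {"dx":-10,"dy":40,"dz":0,"rx":11.8,"ry":10.7,"rz":0},
])

```text
clock: 21.25
tcp_pos: [0.4928, -0.1305, 0.2249]
orientation: [1.2, 2.702, -0.188]
contact_force: [0.5, -0.9, -0.5]
grip_width: 0.048
gripper_force: 0.0
```

Call:
send_rows([
  {"dx":-1,"dy":26,"dz":-8,"rx":0,"ry":0,"rz":7},
  {"dx":-2,"dy":52,"dz":-16,"rx":0,"ry":0,"rz":14},
  {"dx":-3,"dy":78,"dz":-24,"rx":0,"ry":0,"rz":21},
  {"dx":-4,"dy":104,"dz":-32,"rx":0,"ry":0,"rz":28},
  {"dx":-5,"dy":130,"dz":-40,"rx":0,"ry":0,"rz":35},
])

```text
clock: 21.67
tcp_pos: [0.4872, -0.0003, 0.1836]
orientation: [0.321, 2.91, -0.102]
contact_force: [0.6, 0.5, 0.0]
grip_width: 0.048
gripper_force: 0.0
```

Call:
send_rows([
  {"dx":-3,"dy":30,"dz":0,"rx":0,"ry":0,"rz":6},
  {"dx":-6,"dy":60,"dz":0,"rx":0,"ry":0,"rz":12},
  {"dx":-9,"dy":90,"dz":0,"rx":0,"ry":0,"rz":17},
  {"dx":-10,"dy":117,"dz":0,"rx":0,"ry":0,"rz":17},
  {"dx":-10,"dy":117,"dz":0,"rx":0,"ry":0,"rz":17},
], jaw=60)

```text
clock: 22.08
tcp_pos: [0.4778, 0.1213, 0.1843]
orientation: [-0.113, 2.918, -0.051]
contact_force: [1.3, -0.3, -0.0]
grip_width: 0.0599
gripper_force: 0.0
```

```bash
python3 logs.py
```

```text
tcp [0.4778 0.1213 0.1843] yaw tooly 94.18 toolz [ 0.221 -0.026 -0.975]
wrist a 1160 Y 0.3 mid world [0.4746 0.1285] Xfar 0.1005 Xnear -0.0623
top a 17 Y 0.2 mid world [0.4747 0.1283] Xfar 0.1010 Xnear -0.0611
```

Call:
send_rows([
  {"dx":-1,"dy":4,"dz":0,"rx":0.8,"ry":6.4,"rz":0},
  {"dx":-2,"dy":7,"dz":-15,"rx":1.5,"ry":12.8,"rz":0},
  {"dx":-2,"dy":7,"dz":-50,"rx":1.5,"ry":12.8,"rz":-0.6},
  {"dx":-2,"dy":7,"dz":-85,"rx":1.5,"ry":12.8,"rz":-0.6},
  {"dx":-2,"dy":7,"dz":-115,"rx":1.5,"ry":12.8,"rz":-0.6},
])

```text
clock: 22.6
tcp_pos: [0.4758, 0.1213, 0.0676]
orientation: [0.092, -3.138, 0.007]
contact_force: [1.2, -0.2, -0.9]
grip_width: 0.0598
gripper_force: 0.0
```

```bash
python3 logs.py
```

```text
tcp [0.4758 0.1213 0.0676] yaw tooly 93.37 toolz [-0.002 -0.004 -1.   ]
wrist a 2763 Y 0.1 mid world [0.4747 0.1283] Xfar 0.0796 Xnear -0.0619
top a 6 Y -4.5 mid world [0.4749 0.1236] Xfar 0.1009 Xnear -0.0611
```

Call:
send_rows([
  {"dx":0,"dy":4,"dz":0,"rx":0,"ry":0,"rz":0},
  {"dx":0,"dy":7,"dz":0,"rx":0,"ry":0,"rz":0},
  {"dx":0,"dy":7,"dz":0,"rx":0,"ry":0,"rz":0},
])

```text
clock: 22.95
tcp_pos: [0.4769, 0.132, 0.0718]
orientation: [-0.099, 3.138, -0.002]
contact_force: [0.5, -0.2, 0.4]
grip_width: 0.06
gripper_force: 0.0
```

```bash
python3 logs.py
```

```text
tcp [0.4769 0.132  0.0718] yaw tooly 93.61 toolz [ 0.002 -0.001 -1.   ]
wrist a 2671 Y 0.6 mid world [0.4746 0.1287] Xfar 0.0852 Xnear -0.0619
top a 23 Y 0.5 mid world [0.4746 0.1287] Xfar 0.1021 Xnear -0.0611
```

Call:
send_rows([
  {"dx":0,"dy":-3.5,"dz":-15,"rx":0,"ry":0,"rz":0},
  {"dx":0,"dy":-3.5,"dz":-30,"rx":0,"ry":0,"rz":0},
  {"dx":0,"dy":-3.5,"dz":-45,"rx":0,"ry":0,"rz":0},
  {"dx":0,"dy":-3.5,"dz":-57,"rx":0,"ry":0,"rz":0},
  {"dx":0,"dy":-3.5,"dz":-57,"rx":0,"ry":0,"rz":0},
])

```text
clock: 23.47
tcp_pos: [0.4746, 0.1271, 0.0121]
orientation: [0.099, -3.137, 0.005]
contact_force: [-0.1, -0.0, 0.6]
grip_width: 0.0599
gripper_force: 0.0
```

Call:
send_rows([
  {"dx":0,"dy":0,"dz":0,"rx":0,"ry":0,"rz":0},
  {"dx":0,"dy":0,"dz":0,"rx":0,"ry":0,"rz":0},
])

```text
clock: 23.63
tcp_pos: [0.4761, 0.1277, 0.014]
orientation: [0.098, -3.14, 0.003]
contact_force: [0.1, 0.0, 0.4]
grip_width: 0.06
gripper_force: 0.0
```

Call:
send_rows([
  {"dx":0,"dy":0.5,"dz":0,"rx":0,"ry":0,"rz":0},
  {"dx":0,"dy":0.5,"dz":0,"rx":0,"ry":0,"rz":0},
  {"dx":0,"dy":0.5,"dz":0,"rx":0,"ry":0,"rz":0},
  {"dx":0,"dy":0.5,"dz":0,"rx":0,"ry":0,"rz":0},
  {"dx":0,"dy":0.5,"dz":0,"rx":0,"ry":0,"rz":0},
], jaw=10)

```text
clock: 24.05
tcp_pos: [0.4757, 0.1282, 0.0137]
orientation: [0.099, -3.139, 0.003]
contact_force: [-2.0, -1.2, 7.8]
grip_width: 0.0196
gripper_force: 97.4
```

Call:
send_rows([
  {"dx":0,"dy":0,"dz":0,"rx":0,"ry":0,"rz":0},
  {"dx":0,"dy":0,"dz":0,"rx":0,"ry":0,"rz":0},
])

```text
clock: 24.22
tcp_pos: [0.4757, 0.1282, 0.0137]
orientation: [0.098, -3.139, 0.003]
contact_force: [-2.2, 0.7, 7.9]
grip_width: 0.0191
gripper_force: 97.4
```

Call:
send_rows([
  {"dx":0,"dy":0,"dz":6,"rx":0,"ry":0,"rz":0},
  {"dx":0,"dy":0,"dz":12,"rx":0,"ry":0,"rz":0},
  {"dx":0,"dy":0,"dz":20,"rx":0,"ry":0,"rz":0},
  {"dx":0,"dy":0,"dz":35,"rx":0,"ry":0,"rz":0},
  {"dx":0,"dy":0,"dz":60,"rx":0,"ry":0,"rz":0},
])

```text
clock: 24.63
tcp_pos: [0.474, 0.1276, 0.0727]
orientation: [0.099, -3.135, 0.005]
contact_force: [1.6, 0.6, -1.6]
grip_width: 0.0195
gripper_force: 99.0
```

Call:
send_rows([
  {"dx":0,"dy":0,"dz":30,"rx":0,"ry":0,"rz":0},
  {"dx":0,"dy":0,"dz":60,"rx":0,"ry":0,"rz":0},
  {"dx":0,"dy":0,"dz":90,"rx":0,"ry":0,"rz":0},
  {"dx":0,"dy":0,"dz":120,"rx":0,"ry":0,"rz":0},
  {"dx":0,"dy":0,"dz":120,"rx":0,"ry":0,"rz":0},
])

```text
clock: 25.05
tcp_pos: [0.4788, 0.1292, 0.1996]
orientation: [-0.098, 3.132, 0.003]
contact_force: [0.8, 1.2, -1.2]
grip_width: 0.0196
gripper_force: 99.0
```

```bash
python3 - <<'E'
from h import *
o=held();print(o['tcp_pos'],o['orientation'],o['joints'].round(3))
E
python3 hang.py|grep -v 'peg [34]'
```

```text
top 319 tool x range [-0.1001 -0.0969  0.0615  0.0618] y [-0.0171 -0.0031  0.0165] z [-0.0508 -0.0434 -0.0317]
scene 224 tool x range [-0.097  -0.0941  0.0645  0.0672] y [-0.0209 -0.0101  0.0126] z [-0.0475 -0.0398 -0.0153]
wrist 13273 tool x range [-0.0291 -0.0216  0.0648  0.0654] y [-0.0132  0.0005  0.0137] z [-0.0427 -0.0402 -0.0309]
[0.47878932 0.1292227  0.19957859] [-9.78554934e-02  3.13160520e+00  2.58194004e-03] [-0.445  0.195  0.062  2.002 -0.013  0.937  1.257]
top peg 1 below-peg pts 136 X med -0.015 zmin 0.101 ring top z 0.289
top peg 2 below-peg pts 101 X med -0.009 zmin 0.101 ring top z 0.286
scene peg 1 below-peg pts 233 X med -0.012 zmin 0.105 ring top z 0.284
scene peg 2 below-peg pts 220 X med -0.007 zmin 0.104 ring top z 0.286
[0.47431607 0.12763025 0.1919439 ] [-0.44  0.2   0.06  2.01 -0.01  0.93  1.26] 25.3
```

Call:
send_rows([
  {"dx":-1,"dy":-22,"dz":9,"rx":0,"ry":0,"rz":-7},
  {"dx":-2,"dy":-44,"dz":18,"rx":0,"ry":0,"rz":-14},
  {"dx":-4,"dy":-66,"dz":27,"rx":0,"ry":0,"rz":-21},
  {"dx":-6,"dy":-88,"dz":36,"rx":0,"ry":0,"rz":-28},
  {"dx":-8,"dy":-110,"dz":45,"rx":0,"ry":0,"rz":-35},
])

```text
clock: 25.72
tcp_pos: [0.4662, 0.0168, 0.2369]
orientation: [-0.858, -3.017, 0.005]
contact_force: [0.9, -0.3, -1.6]
grip_width: 0.0195
gripper_force: 98.9
```

Call:
send_rows([
  {"dx":-2,"dy":-25,"dz":0,"rx":0,"ry":0,"rz":-5},
  {"dx":-4,"dy":-50,"dz":0,"rx":0,"ry":0,"rz":-10},
  {"dx":-6,"dy":-75,"dz":0,"rx":0,"ry":0,"rz":-15},
  {"dx":-6,"dy":-95,"dz":0,"rx":0,"ry":0,"rz":-16.3},
  {"dx":-6,"dy":-95,"dz":0,"rx":0,"ry":0,"rz":-16.3},
])

```text
clock: 26.13
tcp_pos: [0.4599, -0.0815, 0.2368]
orientation: [-1.279, -2.865, 0.006]
contact_force: [0.5, -0.7, -2.0]
grip_width: 0.0192
gripper_force: 98.9
```

Call:
send_rows([
  {"dx":0,"dy":-25,"dz":0,"rx":-5.18,"ry":-4.71,"rz":0},
  {"dx":0,"dy":-50,"dz":0,"rx":-10.36,"ry":-9.42,"rz":0},
  {"dx":0,"dy":-75,"dz":0,"rx":-15.54,"ry":-14.13,"rz":0},
  {"dx":0,"dy":-100,"dz":0,"rx":-20.72,"ry":-18.84,"rz":0},
  {"dx":0,"dy":-125,"dz":0,"rx":-25.9,"ry":-23.55,"rz":0},
])

```text
clock: 26.55
tcp_pos: [0.4602, -0.1956, 0.2368]
orientation: [1.055, 2.384, -0.314]
contact_force: [0.1, -2.0, -1.1]
grip_width: 0.0196
gripper_force: 98.9
```

```bash
python3 ring.py 3; python3 -c "
from h import *
e,M,o=eyepos();print(o['tcp_pos'].round(4),M[:,1].round(3),((TIP[2]+.033*D-e)*1000).round())"
```

```text
joints [-0.28 -0.07  0.26  2.33  0.79  0.64  0.13] toolz [ 0.358 -0.401 -0.843]
eye est [ 0.4958 -0.2344  0.3143] rel tip mm (along D, lateral y, up-perp):
est 77.7 49.7 -6.5
top ring n=107 ext[0.04  0.037 0.017] 81.3 50.3 -8.1
top peg: n 47 lat 0.4 perp max 6.0 tip 4.9
scene ring n=71 ext[0.038 0.035 0.019] 79.2 44.0 -9.0
scene peg: n 70 lat -5.4 perp max 5.7 tip 4.3
[ 0.4571 -0.1968  0.2348] [ 0.743  0.669 -0.011] [ -6. -63. -15.]
```

Call:
send_rows([
  {"dx":1,"dy":-19,"dz":-3,"rx":-2.2,"ry":-2.0,"rz":0},
  {"dx":2,"dy":-38,"dz":-6,"rx":-4.4,"ry":-4.0,"rz":0},
  {"dx":3,"dy":-57,"dz":-9,"rx":-6.7,"ry":-6.1,"rz":0},
  {"dx":4,"dy":-72,"dz":-12,"rx":-8.9,"ry":-8.1,"rz":0},
  {"dx":4,"dy":-72,"dz":-12,"rx":-8.9,"ry":-8.1,"rz":0},
])

```text
clock: 27.07
tcp_pos: [0.4644, -0.2699, 0.2247]
orientation: [0.98, 2.197, -0.408]
contact_force: [-0.6, -0.0, -1.0]
grip_width: 0.0196
gripper_force: 98.9
```

```bash
python3 ring.py 3; python3 -c "
from h import *
e,M,o=eyepos();print(o['tcp_pos'].round(4),M[:,1].round(3),((TIP[2]+.033*D-e)*1000).round())"
```

```text
joints [-0.08  0.    0.17  2.43  1.41  0.51 -0.4 ] toolz [ 0.462 -0.525 -0.715]
eye est [ 0.4885 -0.2961  0.3113] rel tip mm (along D, lateral y, up-perp):
est 40.9 2.8 11.3
top ring n=113 ext[0.037 0.037 0.019] 43.4 2.9 8.9
top peg: n 45 lat 0.1 perp max 5.1 tip 2.6
scene ring n=87 ext[0.04  0.038 0.019] 43.4 -0.3 8.1
scene peg: n 70 lat -4.8 perp max 5.5 tip 3.1
[ 0.4645 -0.2682  0.2249] [ 0.745  0.667 -0.006] [ -2.  -4. -14.]
```

Call:
send_rows([
  {"dx":-3,"dy":-3,"dz":-5,"rx":0,"ry":0,"rz":0},
  {"dx":3,"dy":-10,"dz":-10,"rx":0,"ry":0,"rz":0},
  {"dx":11,"dy":-18,"dz":-17,"rx":0,"ry":0,"rz":0},
  {"dx":20,"dy":-27,"dz":-25,"rx":0,"ry":0,"rz":0},
  {"dx":20,"dy":-27,"dz":-25,"rx":0,"ry":0,"rz":0},
])

```text
clock: 27.58
tcp_pos: [0.4864, -0.2954, 0.2003]
orientation: [0.979, 2.199, -0.405]
contact_force: [0.5, -0.1, -0.6]
grip_width: 0.0192
gripper_force: 98.9
```

```bash
python3 ring.py 3
```

```text
joints [ 0.09  0.11  0.08  2.4   1.6   0.45 -0.55] toolz [ 0.464 -0.522 -0.716]
eye est [ 0.5105 -0.3217  0.2869] rel tip mm (along D, lateral y, up-perp):
est -0.5 1.9 7.1
top ring n=116 ext[0.041 0.036 0.02 ] 1.6 2.0 5.3
top peg: n 82 lat -0.4 perp max 5.6 tip 11.4
scene ring n=94 ext[0.04  0.039 0.021] 1.7 -1.2 3.8
scene peg: n 92 lat -4.1 perp max 5.9 tip 12.0
```

View pics/z.png

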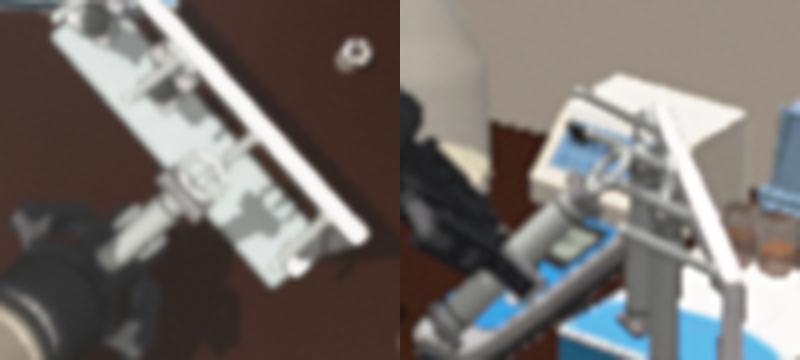

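The top crop shows the ring at (203,172) just around peg 3's tip; peg and ring centres agree within about 2 mm. Slide in, turn more upright about the eye, and lower.

Call:
send_rows([
  {"dx":4,"dy":-7,"dz":-5,"rx":0,"ry":0,"rz":0},
  {"dx":11,"dy":-14,"dz":-10,"rx":0,"ry":0,"rz":0},
  {"dx":18,"dy":-22,"dz":-17,"rx":0,"ry":0,"rz":0},
  {"dx":18,"dy":-22,"dz":-17,"rx":0,"ry":0,"rz":0},
])

```text
clock: 28.02
tcp_pos: [0.5037, -0.3172, 0.1838]
orientation: [0.978, 2.197, -0.405]
contact_force: [-0.0, -0.1, -1.1]
grip_width: 0.0193
gripper_force: 98.9
```

Call:
send_rows([
  {"dx":5,"dy":-6,"dz":-2,"rx":-3.7,"ry":-3.4,"rz":0},
  {"dx":11,"dy":-12,"dz":-4,"rx":-7.4,"ry":-6.8,"rz":0},
  {"dx":16,"dy":-17,"dz":-6,"rx":-11.1,"ry":-10.1,"rz":0},
  {"dx":16,"dy":-17,"dz":-6,"rx":-11.1,"ry":-10.1,"rz":0},
])

```text
clock: 28.35
tcp_pos: [0.5132, -0.3328, 0.1726]
orientation: [0.879, 2.022, -0.514]
contact_force: [0.8, -0.1, -3.0]
grip_width: 0.0192
gripper_force: 98.9
```

```bash
python3 ring.py 3
```

```text
joints [ 0.46  0.33 -0.34  2.43  2.14  0.8  -1.06] toolz [ 0.543 -0.631 -0.554]
eye est [ 0.5268 -0.3433  0.2646] rel tip mm (along D, lateral y, up-perp):
est -35.0 -0.7 1.3
top ring n=96 ext[0.04  0.037 0.02 ] -32.3 -0.2 -0.3
top peg: n 69 lat 0.4 perp max 11.8 tip 2.8
scene ring n=87 ext[0.036 0.034 0.021] -33.8 -6.4 -1.3
scene peg: n 81 lat -4.1 perp max 6.7 tip 2.5
```

Call:
send_rows([
  {"dx":0,"dy":0,"dz":-4,"rx":0,"ry":0,"rz":0},
  {"dx":0,"dy":0,"dz":-6,"rx":0,"ry":0,"rz":0},
])

```text
clock: 28.62
tcp_pos: [0.5127, -0.3354, 0.1668]
orientation: [0.885, 2.021, -0.514]
contact_force: [0.9, -0.3, -0.9]
grip_width: 0.0196
gripper_force: 98.9
```

Call:
send_rows([
  {"dx":0,"dy":0,"dz":0,"rx":0,"ry":0,"rz":0},
  {"dx":0,"dy":0,"dz":0,"rx":0,"ry":0,"rz":0},
  {"dx":0,"dy":0,"dz":0,"rx":0,"ry":0,"rz":0},
  {"dx":0,"dy":0,"dz":0,"rx":0,"ry":0,"rz":0},
  {"dx":0,"dy":0,"dz":0,"rx":0,"ry":0,"rz":0},
], jaw=48)

```text
clock: 29.03
tcp_pos: [0.5135, -0.3343, 0.1667]
orientation: [0.882, 2.021, -0.512]
contact_force: [-0.1, -0.2, -0.2]
grip_width: 0.0483
gripper_force: 0.0
```

Call:
send_rows([
  {"dx":-6,"dy":7,"dz":6,"rx":1.0,"ry":0.9,"rz":0},
  {"dx":-14,"dy":17,"dz":15,"rx":3,"ry":2.7,"rz":0},
  {"dx":-24,"dy":30,"dz":27,"rx":5,"ry":4.6,"rz":0},
  {"dx":-35,"dy":46,"dz":40,"rx":7,"ry":6.4,"rz":0},
  {"dx":-46,"dy":62,"dz":54,"rx":9,"ry":8.2,"rz":0},
])

```text
clock: 29.45
tcp_pos: [0.4691, -0.2763, 0.2177]
orientation: [0.961, 2.206, -0.437]
contact_force: [-0.7, -0.7, -0.5]
grip_width: 0.0479
gripper_force: 0.0
```

```bash
python3 hang.py
```

```text
top peg 1 below-peg pts 134 X med -0.015 zmin 0.105 ring top z 0.290
top peg 2 below-peg pts 98 X med -0.009 zmin 0.103 ring top z 0.285
top peg 3 below-peg pts 107 X med -0.011 zmin 0.101 ring top z 0.288
top peg 4 below-peg pts 27 X med -0.001 zmin 0.055 ring top z 0.285
scene peg 1 below-peg pts 233 X med -0.012 zmin 0.102 ring top z 0.286
scene peg 2 below-peg pts 182 X med -0.007 zmin 0.103 ring top z 0.284
scene peg 3 below-peg pts 333 X med -0.009 zmin 0.104 ring top z 0.286
scene peg 4 below-peg pts 3 X med -0.000 zmin 0.118 ring top z 0.287
[ 0.47020921 -0.27663244  0.21987948] [ 0.45  0.06 -0.37  2.4   1.47  0.54 -0.43] 29.55
```

Call:
send_rows([
  {"dx":-2,"dy":20,"dz":3,"rx":4,"ry":3.6,"rz":0},
  {"dx":-4,"dy":40,"dz":6,"rx":8,"ry":7.2,"rz":0},
  {"dx":-4,"dy":60,"dz":10,"rx":12,"ry":10.9,"rz":0},
  {"dx":-4,"dy":80,"dz":10,"rx":16,"ry":14.5,"rz":0},
  {"dx":-4,"dy":80,"dz":10,"rx":16,"ry":14.5,"rz":0},
])

```text
clock: 29.97
tcp_pos: [0.4645, -0.2004, 0.2256]
orientation: [1.092, 2.518, -0.295]
contact_force: [-0.3, -0.1, -0.8]
grip_width: 0.0479
gripper_force: 0.0
```

Run:
```python
from h import *
s=grab('scene');t=grab('top')
A=cv2.resize(s['frame'][140:340,140:420],(560,400),interpolation=2);B=cv2.resize(t['frame'][150:275,150:270],(240,250),interpolation=2)
h=np.zeros((400,800,3),np.uint8);h[:,:560]=A;h[:250,560:]=B;cv2.imwrite('pics/fin.png',h)
print(((proj(s,[.4555,.2052,.081])-[140,140])*2),((proj(t,[.4555,.2052,.081])-[150,150])*2+[560,0]))
```

```text
[ 66. 172.] [580. 188.]
```

View pics/fin.png

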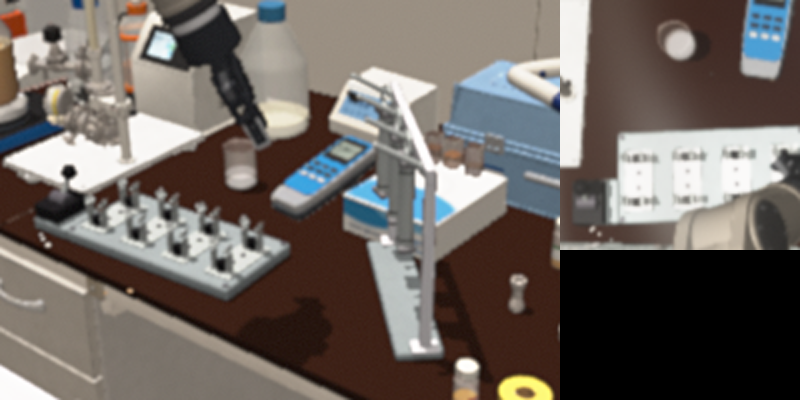

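The final view shows the dock empty, three loggers hanging at about (395,170), and the lever ball at (68,172), which matches its off position of (66,172). The beaker, vial and tape roll are in place and the arm is clear.

```bash
python3 -c "
from bench import r
print(r.hand_in())"
```

```text
the job is handed in; nothing more can be done
None
```

I pushed the lever fully off first, then hung all three loggers that were there (a, b and c; slot d was empty) on pegs 3, 2 and 1, left the beaker, vial and tape roll alone, and handed the job in; no verdict came back.

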